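Clamp power modules on the rotary inspection table

TASK

Take the finished transformer out of the clamp on the rotary table and put it in the grey tray, then stand every power module upright between the clamp's two jaws with its long side across the gap, terminals up. Turn the turnbuckle's middle body by its bars so that both jaws draw in and grip all the modules firmly, and only then turn the rotary table one click clockwise (seen from above), so that it sits in its detent with the row of modules pointing at the little camera. Leave the other things on the bench alone.

Things in the scene. Friction and masses are not known exactly. Their poses are not given: they have to be found in the camera images.
- module1: power module: upright finned aluminium block, three brass terminals on its black top; 44 mm along x, 26 along y, 34 high to the metal (41 with terminals), 0.08-0.15 kg. Origin: centre of underside, z up. Two or three of module1-4 stand on the bench at +y, the others are absent (None)
- module2: power module: upright finned aluminium block, three brass terminals on its black top; 44 mm along x, 26 along y, 34 high to the metal (41 with terminals), 0.08-0.15 kg. Origin: centre of underside, z up. Two or three of module1-4 stand on the bench at +y, the others are absent (None)
- module3: power module: upright finned aluminium block, three brass terminals on its black top; 44 mm along x, 26 along y, 34 high to the metal (41 with terminals), 0.08-0.15 kg. Origin: centre of underside, z up. Two or three of module1-4 stand on the bench at +y, the others are absent (None)
- module4: power module: upright finned aluminium block, three brass terminals on its black top; 44 mm along x, 26 along y, 34 high to the metal (41 with terminals), 0.08-0.15 kg. Origin: centre of underside, z up. Two or three of module1-4 stand on the bench at +y, the others are absent (None)
- transformer: finished transformer standing in the open clamp at the start: dark steel core 40 mm along x, 20 along y, 36 high, its copper winding 24 mm along x, 34 along y, from 6 to 30 mm up; about 0.2 kg. Origin: centre of underside
- tray: open grey plastic tray fixed on the bench, outside 130 mm along x, 110 along y, 35 high, walls and floor about 4 mm. Origin: centre of underside
- clamp (a point): clamp frame, turning with the rotary table's aluminium disc (radius 158 mm); origin on the disc's top face (45 mm above the bench) on its axis, z up. Modules stand on the disc between the jaws, 44 mm side along this x, centres from y = 0 to +105 mm (0, 52, 105 leave finger room). Low stops, 18 mm high, close the channel at y = -44 and +147 mm
- jaw_a: steel jaw bar at -x of the clamp frame, 18 mm high, 14 thick, along the frame's y from -125 to +150 mm. Inner faces of the two jaws are at x = -/+(29 mm - 0.796 mm x wheel value). Its origin slides with it
- jaw_b: steel jaw bar at +x of the clamp frame, mirror image of jaw_a
- post (a point): steel post on the disc for turning the table, 16 mm thick, 45 mm high; this point is on its axis at disc height, at (-130, 0) mm in the clamp frame, nearest the robot. Another stands at (+130, 0)
- camera (a point): top of the small black camera on a fixed stalk, 180 mm from the table's axis, 103 mm above the bench; the clamp frame's +y points at it after the one click. Do not hit it
- hub (a point): centre of the turnbuckle's middle body, at (0, -98, 44) mm in the clamp frame, same axes. Steel hub, radius 11 mm, 30 long along x, with four round bars (radius 4) at right angles in the plane x = 0, reaching 38 mm from the axis. Brass rods run from its ends along x into a block on each jaw; blocks 26 mm along y, tops 10 mm above this point
- wheel (a joint): turn of the turnbuckle body about the clamp x axis, rad, 0 to 9.9 (stop). Growing: upper bars move towards +y of the clamp frame and both jaws draw in, 0.796 mm each per rad. At 0 and every 1.571 a bar points straight up. Starts at 0.5 to 2.5; jaws touch the modules at about 8.8. Stays as left; 3-5 N on a bar turns it slack, about 9 N draws it tight
- turret (a joint): turn of the table's disc, rad, 0 at the start, growing clockwise seen from above. Detents at every 1.047 rad (60 degrees). About 4 to 6 N on a post to leave a detent; between detents it turns easily and stays; within about 0.05 rad of a detent it pulls itself in
- capacitor: bystander, leave alone: blue upright can, 24 mm across, 36 mm high, among the modules
- screwdriver: bystander, leave alone: screwdriver lying on the bench
- multimeter: bystander, leave alone: yellow multimeter, 150 x 80 x 38 mm, lying flat
- spool: bystander, leave alone: black solder spool, 48 mm across, 34 mm high
- pliers: bystander, leave alone: red-handled pliers lying on the bench, about 130 mm long
- mug: bystander, leave alone: white mug, 80 mm across, 90 mm high
Not all that is in view belongs to the job. Leave any purple look-alike of the transformer alone.

How it is judged:
By the outcome, as a careful person would: the job done as asked, in the order asked, and still so for the second after the job is handed in, with the robot touching nothing.
Of module1, module2, module3, module4 only 2 to 3 are there at a start; the rules pass over those that are not, and their reading is None.
At some moment in a run one of module1, module2, module3, module4 may be knocked a few centimetres aside while the robot is not near it.
It also fails if it takes over 210 s, if anything falls off the work surface, if the arm or the gripper's body presses on something with over 40 N, if the wrist force passes 120 N, or if a joint passes its speed limit or range.

ROBOT

A 6-joint arm with a two-finger parallel gripper is mounted at the origin on the work surface. World frame = base frame: x ahead of the robot, y to its left, z up, the work surface at z = 0. Lengths are in m, angles in degrees, forces in N, time in s.
With the tool pointing down it reaches from about 0.3 to 0.75 m from the base axis. Payload 8.5 kg.
Tool frame: the origin (TCP) lies at the very end of the fingers, on their centre line; the grasp point (between the pads) lies 19 mm behind it (env.tcp_to_grasp is the distance from the TCP to the grasp point, in m); z points along the fingers, y is the line along which they close (so a half turn about z gives the same grasp; the last joint's range is limited). The gripper opens to 85 mm and grips with 20 to 120 N. Pads are 22 mm wide; open, the fingers measure 114 mm over their backs; the gripper's body (76 mm by 85 mm) begins 54 mm behind the grasp point. The pads swing forward as they close: fully open they stand 13 mm farther back than shut.
Start: joints at [-79.544, 21.807, 74.336, -0, 83.858, -12.336], TCP at [0.213, -0.507, 0.231] pointing down, gripper open.
Joint ranges: [-178.18, 178.18], [-50.72, 133.34], [12.68, 142.11], [-81.47, 261.47], [9.98, 163.14], [-165.26, 165.26]. Speed limits (degrees/s): [136.94, 136.94, 180, 180, 180, 180].

INTERFACE

Orientations are given as a 3x3 rotation matrix whose columns are the frame's x, y, z axes.
In Python, from rig import status, get_image, env gives the robot as it stands.
- The arm moves only by the shell command python3 -m handwheel 'ROWS' [FORCE]. ROWS is text: rows parted by semicolons, each of 7 numbers parted by spaces: the shift along the world's x, y, z in cm, then the turn, a rotation vector about the world's x, y, z in degrees, then the opening, from 0 (shut) to 1 (fully open). In form: dx dy dz wx wy wz gripper; .... A call has 1 to 8 rows; each row is the pose to reach, as a shift and turn from the pose commanded when the call began; what a row does not reach only later rows make up. A row lasts 1/12 s, in which the tool goes at most 41.7 mm and 7.16 degrees, less where a joint would pass 70% of its speed; a pose out of reach is approached as far as the arm can. A call with a gripper value outside its range is refused whole. The fingers move at their own pace and stop on an object; FORCE is the grip in N (left out, the last holds). Time passes only in rows, so rows that repeat a pose let the fingers close. It gives the time, the measured TCP pose, the force, the opening and the grip force at its end, in the units of the state.
- status.observe(): the state, without advancing time (a new reading comes with each control period).
- get_image(name): name is "scene" or "top"; returns a dict with "color" (480x640x3 uint8, red, green, blue), "vertical_fov" (degrees; the focal length in pixels is half the picture's height over the tangent of half this angle, whatever the lens; pixels are square), "cx", "cy" (the principal point, pixels), "xyz" and "orientation" of the camera in the world. Camera axes: x right, y down, z forward; pixel columns grow to the right and rows downward; lengths in m; the calibration is good to about 2 mm. A picture is of the moment at which its call begins. There is no depth.
- env.close_job(): hands the job in; it is judged then, once.
The state is a dict: "time_s": time; "q": joint angles; "qvel": joint speeds; "joint_efforts": joint torques, N m; "position": TCP position; "tool_rot": TCP orientation; "ft_force": force on the tool from outside, world axes, zero at the start; "wrist_torque": the same for the moment, N m; "grip_width": finger opening in m; "gripper_force": force on a finger pad.
Only numpy, scipy, OpenCV 4.12 (cv2) and the standard library are available. Lean on these libraries where they do the work, as an engineer would, in place of code of your own. Each camera call takes 0.05 s, during which the arm holds its last target. There are 200 camera calls.

## Working session

There is one attempt and no reset: what is moved stays moved. The work goes in short steps, Python scripts to look and compute and a shell command to move; the robot and the scene stay as the last step left them, time stands still between calls to the robot, and variables do not carry over. Pictures are saved under pics/ and viewed, at most 14 in all, crops included, and the job is handed in when it is done.

```bash
mkdir -p pics; ls
cat > h.py <<'E'
import numpy as np, cv2
from rig import status, get_image, env
def snap(n,f):
    d=get_image(n); cv2.imwrite('pics/'+f+'.png',d['color'][:,:,::-1]); np.savez('pics/'+f,**d); return d
def load(f): return dict(np.load('pics/'+f+'.npz'))
def ray(d,u,v):
    f=240/np.tan(np.radians(float(d['vertical_fov']))/2)
    r=d['orientation']@np.array([(u-d['cx'])/f,(v-d['cy'])/f,1]); return np.array(d['xyz']),r
def onz(d,u,v,z):
    o,r=ray(d,u,v); return o+r*(z-o[2])/r[2]
def proj(d,p):
    f=240/np.tan(np.radians(float(d['vertical_fov']))/2)
    c=d['orientation'].T@(np.array(p)-d['xyz']); return c[:2]/c[2]*f+[d['cx'],d['cy']]
E
python3 - <<'E'
from h import *
for n in('scene','top'):
    d=snap(n,n+'0'); print(n,d['vertical_fov'],d['cx'],d['cy'],d['xyz'],d['orientation'])
print(status.observe())
E
```

```text
pics
scene 51.88851652272923 316.5230621536169 245.5312492826954 [1.3985234  0.06622527 0.78206433] [[-0.13120993  0.62419526 -0.77017156]
 [ 0.99130687  0.07498681 -0.10810955]
 [-0.00972876 -0.7776614  -0.62860807]]
top 43.18061107123309 326.6367950836298 244.79966002486105 [ 0.45389746 -0.05102305  1.84734313] [[-0.0177292  -0.99814085  0.05831393]
 [-0.9997966   0.01825902  0.00856525]
 [-0.00961408 -0.05815022 -0.99826155]]
{'time_s': 0.1, 'q': array([-7.95431158e+01,  2.18367874e+01,  7.43775078e+01,  2.64401515e-04,
        8.38590799e+01, -1.23363241e+01]), 'qvel': array([-0.07538015, -0.13247046, -0.07776455,  0.07272182, -0.06507467,
        0.01606981]), 'joint_efforts': array([ 4.19778546e-03, -4.49222839e+01, -2.31656313e+01, -1.15462012e-04,
        3.63921979e-03,  7.66341572e-06]), 'position': array([ 0.2130203 , -0.50679601,  0.23079382]), 'tool_rot': array([[ 9.21909304e-01,  3.87405708e-01, -2.27917953e-04],
       [ 3.87405675e-01, -9.21908485e-01,  1.26020070e-03],
       [ 2.78089450e-04, -1.25008746e-03, -9.99999180e-01]]), 'ft_force': array([-0.75975912, -0.0174224 ,  0.52754623]), 'wrist_torque': array([ 0.02881562, -0.06026421,  0.00198635]), 'gripper_force': 0.0, 'grip_width': 0.08538298166398692}
```

View pics/top0.png

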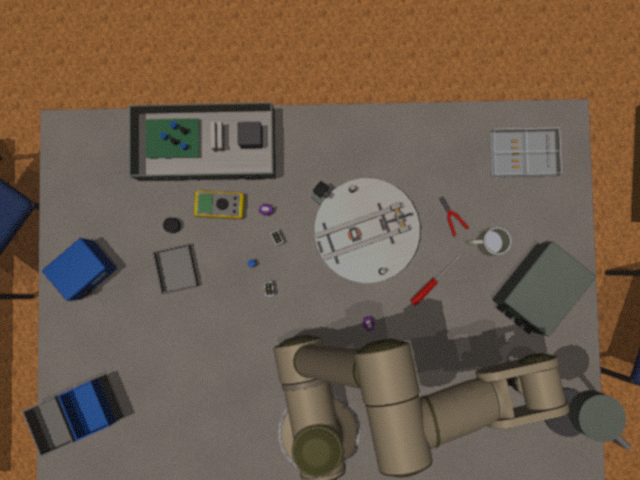

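View pics/scene0.png

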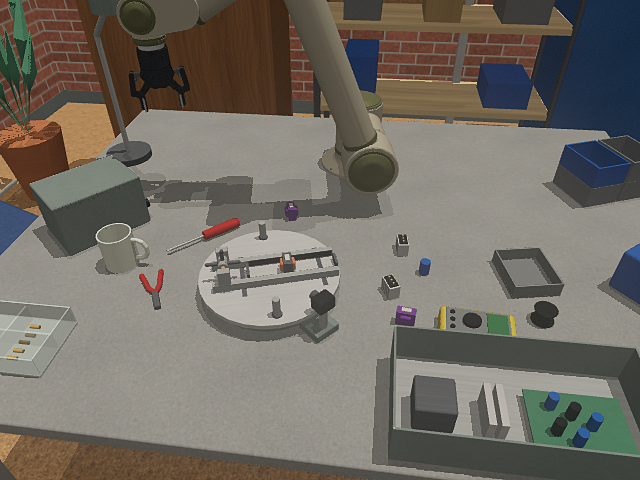

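The top view shows two modules at (277,237) and (269,288), and the transformer in the clamp at (355,233). The tray is at (177,268), the camera at (322,188), the posts at (353,188) and (382,271), and the hub at about (400,217). Look-alikes for the transformer are the purple ones at (266,209) and (368,323). The can at (253,263) could be taken for a module. I choose the copper/steel transformer at (355,233) and check it in a crop.

Run:
```python
from h import *
a=cv2.imread('pics/top0.png')[175:305,245:430]; b=cv2.imread('pics/scene0.png')[200:330,190:440]
a=cv2.resize(a,(427,300),interpolation=cv2.INTER_CUBIC); b=cv2.resize(b,None,fx=3.2,fy=2.3*1.39,interpolation=cv2.INTER_CUBIC)
b=cv2.resize(cv2.imread('pics/scene0.png')[215:330,195:430],(800,391),interpolation=cv2.INTER_CUBIC)
cv2.imwrite('pics/c1.png',b)
cv2.imwrite('pics/c2.png',cv2.resize(cv2.imread('pics/top0.png')[175:305,245:430],(800,562),interpolation=cv2.INTER_CUBIC))
d=load('top0')
for n,u,v,z in [('mod1',277,237,.034),('mod2',269,288,.034),('tr',355,233,.08),('tray',177,268,.035),('cam',322,188,.103),('axis',367,230,.045),('postN',382,271,.09),('postF',353,188,.09),('hub',400,217,.089)]:
    print(n,onz(d,u,v,z).round(3))
img=d['color']; hsv=cv2.cvtColor(img,cv2.COLOR_RGB2HSV)
print(img[250,380],img[300,330],hsv[260,350])
```

```text
mod1 [0.586 0.113 0.034]
mod2 [0.434 0.139 0.034]
tr [ 0.59  -0.119  0.08 ]
tray [0.498 0.414 0.035]
cam [ 0.721 -0.026  0.103]
axis [ 0.601 -0.157  0.045]
postN [ 0.478 -0.195  0.09 ]
postF [ 0.721 -0.116  0.09 ]
hub [ 0.634 -0.251  0.089]
[154 151 144] [113 108 100] [ 34  11 157]
```

View pics/c2.png

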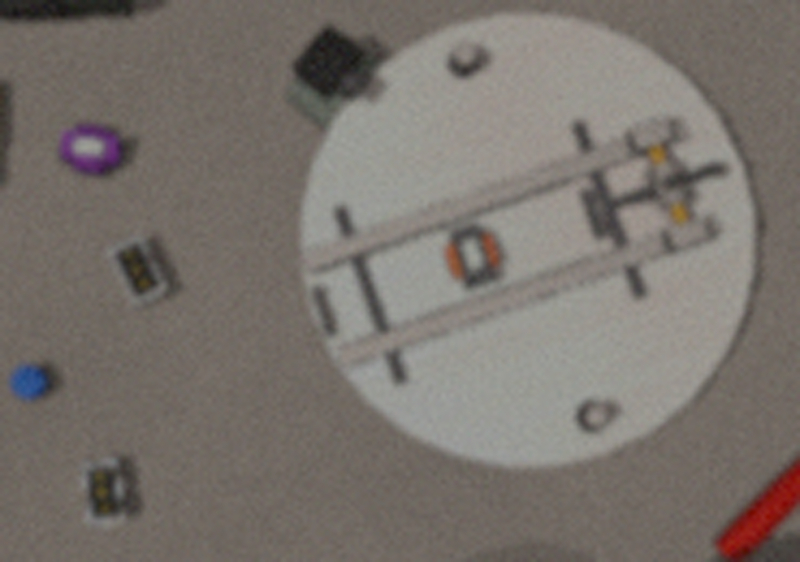

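View pics/c1.png

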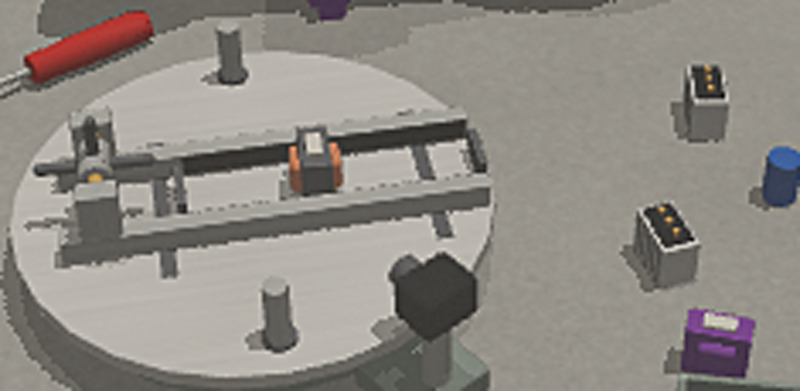

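The crops confirm the copper and steel transformer between the jaws, with its copper winding facing along the channel. The modules stand upright with terminals in a row along their long side. The lower one's long side lies roughly along x, the upper one's is tilted.

Run:
```python
from h import *
from scipy.optimize import least_squares
d=load('top0'); img=d['color']; g=cv2.GaussianBlur(img,(3,3),0).astype(int)
# disc
dif=(g[:,:,0]+g[:,:,1]+g[:,:,2])/3
m=((dif>128)).astype(np.uint8); m[:, :300]=0; m[:,435:]=0; m[:170]=0; m[300:]=0
c=max(cv2.findContours(m,cv2.RETR_EXTERNAL,cv2.CHAIN_APPROX_NONE)[0],key=cv2.contourArea)
P=np.array([onz(d,u,v,.045)[:2] for u,v in c[:,0]])
r=least_squares(lambda q:np.hypot(*(P-q[:2]).T)-q[2],[.6,-.157,.158],loss='soft_l1',f_scale=.002); print('disc',r.x)
C=r.x[:2]
# posts by dark/bright contours: print local centroid of dark ring
up=lambda im,u,v,w:cv2.resize(im[v-w:v+w,u-w:u+w],None,fx=8,fy=8,interpolation=cv2.INTER_CUBIC)
def rect(mask8,u,v,w,name,z):
    cs=cv2.findContours(mask8,cv2.RETR_EXTERNAL,cv2.CHAIN_APPROX_NONE)[0]
    for k in sorted(cs,key=cv2.contourArea)[-2:]:
        if cv2.contourArea(k)<300: continue
        (x,y),(a,b),an=cv2.minAreaRect(k); f=lambda x,y:onz(d,u-w+x/8-.44,v-w+y/8-.44,z)
        bp=[f(*q)[:2] for q in cv2.boxPoints(((x,y),(a,b),an))]
        e1=bp[1]-bp[0];e2=bp[2]-bp[1]; L=e1 if np.hypot(*e1)>np.hypot(*e2) else e2
        print(name,f(x,y).round(4),'size',np.hypot(*e1).round(4),np.hypot(*e2).round(4),'long ang',np.degrees(np.arctan2(L[1],L[0])).round(1)%180)
for n,u,v in(('mA',277,237),('mB',269,288)):
    s=up(img,u,v,14).astype(int); br=s.mean(2); rect(((br<70)).astype(np.uint8),u,v,14,n+' dark',.034)
    rect(((br<80)|(br>140)).astype(np.uint8),u,v,14,n+' all',.034)
s=up(img,355,233,12); h=cv2.cvtColor(s,cv2.COLOR_RGB2HSV); rect(cv2.morphologyEx(((h[:,:,1]>80)&((h[:,:,0]<20))).astype(np.uint8),cv2.MORPH_CLOSE,np.ones((90,90))),355,233,12,'tr copper',.075)
t=up(img,177,268,32).astype(int).mean(2); rect(((t<85)).astype(np.uint8),177,268,32,'tray',.035)
for n,u,v in(('pN',382,271),('pF',353,188)):
    s=up(img,u,v,8).mean(2); rect((s<115).astype(np.uint8),u,v,8,n,.068)
s=up(img,322,188,14).mean(2); rect((s<50).astype(np.uint8),322,188,14,'cam',.103)
```

```text
disc [ 0.60132778 -0.15509835  0.15422465]
mA dark [0.5895 0.0981 0.034 ] size 0.0077 0.0344 long ang 25.19999999999999
mA dark [0.5865 0.1142 0.034 ] size 0.0179 0.0315 long ang 25.69999999999999
mA all [0.5849 0.1064 0.034 ] size 0.0318 0.0426 long ang 25.69999999999999
mB dark [0.4349 0.1341 0.034 ] size 0.0325 0.0374 long ang 9.199999999999989
mB all [0.435  0.1339 0.034 ] size 0.035 0.041 long ang 9.699999999999989
tr copper [ 0.5869 -0.1088  0.075 ] size 0.0509 0.025 long ang 101.7
tray [0.4371 0.399  0.035 ] size 0.018 0.0053 long ang 106.2
tray [0.4979 0.4136 0.035 ] size 0.1273 0.1328 long ang 11.900000000000006
pN [ 0.4806 -0.1974  0.068 ] size 0.0285 0.021 long ang 127.9
pF [ 0.7466 -0.0984  0.068 ] size 0.0126 0.0067 long ang 88.9
pF [ 0.7208 -0.1166  0.068 ] size 0.0298 0.0189 long ang 104.2
cam [ 0.7173 -0.023   0.103 ] size 0.04 0.0357 long ang 140.0
```

```bash
cat >> h.py <<'E'
def tri(d1,p1,d2,p2):
    o1,r1=ray(d1,*p1);o2,r2=ray(d2,*p2); A=np.c_[r1,-r2]; s=np.linalg.lstsq(A,o2-o1,rcond=None)[0]
    a=o1+s[0]*r1;b=o2+s[1]*r2; return (a+b)/2,np.linalg.norm(a-b)
E
python3 - <<'E'
from h import *
t=load('top0');s=load('scene0')
T=lambda x,y:(245+x/4.324-.4,175+y/4.324-.4); S=lambda x,y:(195+x/3.404-.4,215+y/3.404-.4)
for n,a,b in [('A .037',(138,270),(665,225)),('B',(105,490),(708,83)),('tr .081',(476,255),(317,143)),('pN .09',(598,413),(231,30)),('pF .09',(467,48),(277,287)),('brassfar',(657,153),(93,178)),('bar tip out',(724,170),(40,168)),('camtop',(331,62),(440,290))]:
    p,e=tri(t,T(*a),s,S(*b)); print(n,p.round(4),'gap',e.round(4))
C=np.array([.6013,-.1551]);th=np.radians(18.7)
x=np.array([np.cos(th),np.sin(th)]);y=np.array([-x[1],x[0]])
w=lambda a,b,z:np.r_[C+a*x+b*y,z]
for n,a,b,z in[('pN',-130,0,90),('pF',130,0,90),('hub',0,-98,89),('stop+',0,147,63)]:
    p=w(a/1e3,b/1e3,z/1e3);q=proj(t,p);r=proj(s,p);print(n,p.round(4),((q-[245,175])*4.324).round(),((r-[195,215])*3.404).round())
E
```

```text
A .037 [0.5858 0.1148 0.0345] gap 0.0007
B [0.4341 0.1411 0.0357] gap 0.004
tr .081 [ 0.5877 -0.1151  0.0825] gap 0.0065
pN .09 [ 0.4797 -0.1948  0.087 ] gap 0.0058
pF .09 [ 0.7273 -0.1124  0.091 ] gap 0.0048
brassfar [ 0.6534 -0.2401  0.0967] gap 0.0005
bar tip out [ 0.6409 -0.2825  0.0896] gap 0.007
camtop [ 0.7194 -0.0194  0.0921] gap 0.0069
pN [ 0.4782 -0.1968  0.09  ] [595. 414.] [223.  24.]
pF [ 0.7244 -0.1134  0.09  ] [463.  51.] [271. 283.]
hub [ 0.6327 -0.2479  0.089 ] [666. 183.] [ 90. 163.]
stop+ [ 0.5542 -0.0159  0.063 ] [324. 308.] [469. 143.]
```

Measurements agree to a few mm: clamp axis at (0.602,-0.1545), clamp x at 18.5°, transformer at about (0.588,-0.113), module A (0.586,0.114) and module B (0.434,0.139). Next I move over the transformer.

```bash
python3 -m handwheel '18.7 19.7 0 0 0 -4.3 1;18.7 19.7 0 0 0 -4.3 1;18.7 19.7 0 0 0 -4.3 1;18.7 19.7 0 0 0 -4.3 1;18.7 19.7 0 0 0 -4.3 1;18.7 19.7 0 0 0 -4.3 1;18.7 19.7 0 0 0 -4.3 1;18.7 19.7 0 0 0 -4.3 1' 40
python3 -m handwheel '18.8 19.7 0 0 0 0 1;18.8 19.7 0 0 0 0 1;18.8 19.7 0 0 0 0 1;18.8 19.7 0 0 0 0 1;18.8 19.7 0 0 0 0 1;18.8 19.7 0 0 0 0 1;18.8 19.7 0 0 0 0 1;18.8 19.7 0 0 0 0 1'
python3 -m handwheel '0 0 -6 0 0 0 0.65;0 0 -6 0 0 0 0.65;0 0 -6 0 0 0 0.65;0 0 -6 0 0 0 0.65;0 0 -6 0 0 0 0.65;0 0 -6 0 0 0 0.65;0 0 -6 0 0 0 0.65;0 0 -6 0 0 0 0.65'
python3 -c "
from h import *
snap('scene','s1')
i=cv2.imread('pics/s1.png')[110:330,180:440];cv2.imwrite('pics/s1c.png',cv2.resize(i,(700,592)))"
```

```text
time_s: 0.77
position: [0.4022, -0.3067, 0.2312]
tool_rot: [[0.947, 0.322, 0.0], [0.322, -0.947, 0.001], [0.001, -0.001, -1.0]]
ft_force: [-0.5, 0.4, 0.7]
grip_width: 0.0855
gripper_force: 0.0
time_s: 1.43
position: [0.5901, -0.11, 0.2304]
tool_rot: [[0.947, 0.321, -0.0], [0.321, -0.947, 0.001], [-0.0, -0.001, -1.0]]
ft_force: [-0.3, 0.6, -1.1]
grip_width: 0.0857
gripper_force: 0.0
time_s: 2.1
position: [0.5883, -0.1133, 0.1723]
tool_rot: [[0.948, 0.317, 0.002], [0.317, -0.948, -0.001], [0.001, 0.001, -1.0]]
ft_force: [-0.4, -0.5, -0.4]
grip_width: 0.055
gripper_force: 0.0
```

View pics/s1c.png

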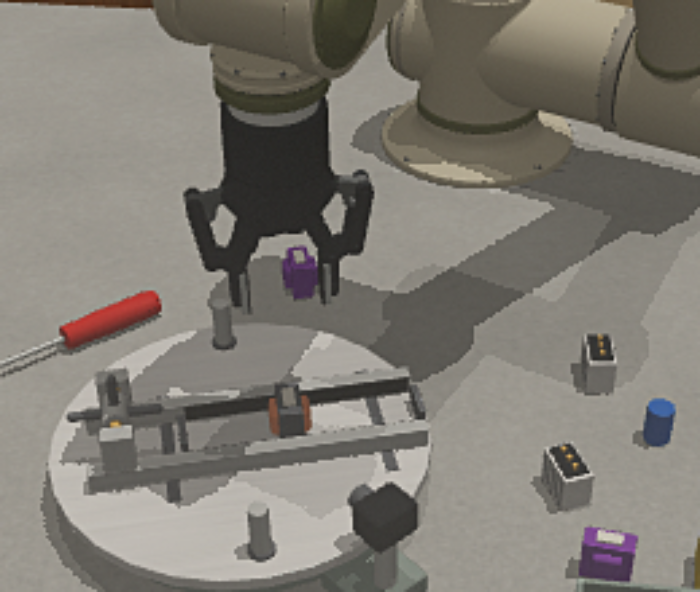

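The gripper stands centred above the transformer at crop (290,405), fingers astride it in clamp y. Next I descend and grip.

```bash
python3 -m handwheel '0 0 -6 0 0 0 0.65;0 0 -6 0 0 0 0.65;0 0 -10 0 0 0 0.65;0 0 -10 0 0 0 0.65;0 0 -12.1 0 0 0 0.65;0 0 -12.1 0 0 0 0.65;0 0 -12.1 0 0 0 0.65;0 0 -12.1 0 0 0 0.65' 40
python3 -m handwheel '0 0 0 0 0 0 0.2;0 0 0 0 0 0 0.2;0 0 0 0 0 0 0.2;0 0 0 0 0 0 0.2;0 0 0 0 0 0 0.2;0 0 0 0 0 0 0.2;0 0 0 0 0 0 0.2;0 0 0 0 0 0 0.2'
```

```text
time_s: 2.82
position: [0.5888, -0.1133, 0.0523]
tool_rot: [[0.948, 0.317, 0.002], [0.317, -0.948, -0.001], [0.002, 0.002, -1.0]]
ft_force: [0.1, -0.4, -0.8]
grip_width: 0.0556
gripper_force: 0.0
time_s: 3.48
position: [0.5888, -0.1134, 0.052]
tool_rot: [[0.948, 0.317, 0.003], [0.317, -0.948, -0.001], [0.002, 0.002, -1.0]]
ft_force: [0.1, 0.5, 6.3]
grip_width: 0.033
gripper_force: 40.0
```

```bash
python3 -m handwheel '0 0 3 0 0 0 0.2;0 0 6 0 0 0 0.2;0 0 10 0 0 0 0.2;0 0 14 0 0 0 0.2;0 0 14 0 0 0 0.2;0 0 14 0 0 0 0.2' 40
python3 -m handwheel '-2 13 0 0 0 0 0.2;-4.5 26.5 0 0 0 0 0.2;-4.5 26.5 0 0 0 0 0.2;-4.5 26.5 0 0 0 0 0.2;-4.5 26.5 0 0 0 0 0.2;-4.5 26.5 0 0 0 0 0.2;-4.5 26.5 0 0 0 0 0.2;-4.5 26.5 0 0 0 0 0.2'
python3 -m handwheel '-4.5 26.2 0 0 0 -6 0.2;-4.5 26.2 0 0 0 -6 0.2;-4.5 26.2 0 0 0 -6 0.2;-4.5 26.2 0 0 0 -6 0.2;-4.5 26.2 0 0 0 -6 0.2;-4.5 26.2 0 0 0 -6 0.2;-4.5 26.2 0 0 0 -6 0.2;-4.5 26.2 0 0 0 -6 0.2'
python3 -m handwheel '0 0 0 0 0 0 0.2;0 0 0 0 0 0 0.2'
python3 -c "
from h import *
snap('scene','s2')
i=cv2.imread('pics/s2.png')[90:330,340:640];cv2.imwrite('pics/s2c.png',cv2.resize(i,(750,600)))"
```

```text
time_s: 3.98
position: [0.5886, -0.1132, 0.1928]
tool_rot: [[0.948, 0.317, 0.005], [0.317, -0.948, -0.002], [0.004, 0.003, -1.0]]
ft_force: [-0.3, -0.7, -3.2]
grip_width: 0.0331
gripper_force: 41.2
time_s: 4.65
position: [0.541, 0.1559, 0.1888]
tool_rot: [[0.947, 0.322, -0.004], [0.322, -0.947, 0.001], [-0.003, -0.002, -1.0]]
ft_force: [0.1, 0.0, -3.0]
grip_width: 0.0333
gripper_force: 41.2
time_s: 5.32
position: [0.4964, 0.4168, 0.1881]
tool_rot: [[0.975, 0.22, -0.003], [0.22, -0.975, -0.001], [-0.003, 0.0, -1.0]]
ft_force: [0.4, -0.3, -2.4]
grip_width: 0.0332
gripper_force: 41.3
time_s: 5.48
position: [0.4982, 0.4128, 0.1892]
tool_rot: [[0.977, 0.215, -0.002], [0.215, -0.977, -0.001], [-0.002, 0.001, -1.0]]
ft_force: [0.1, 0.4, -2.6]
grip_width: 0.033
gripper_force: 41.3
```

View pics/s2c.png

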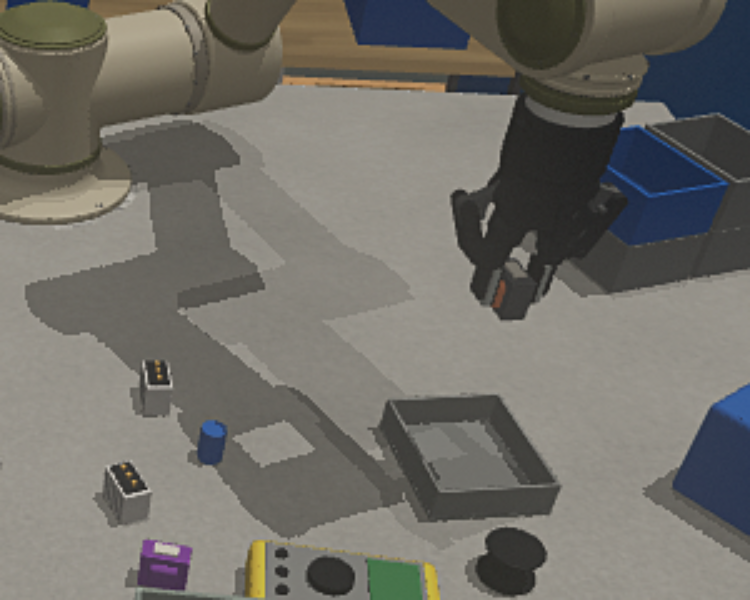

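The transformer hangs in the gripper at crop (510,285), above the tray. The two modules have not moved. Next I lower it and let go.

```bash
python3 -m handwheel '0 0 -4 0 0 0 0.2;0 0 -8 0 0 0 0.2;0 0 -12 0 0 0 0.2;0 0 -15 0 0 0 0.2;0 0 -17.3 0 0 0 0.2;0 0 -17.3 0 0 0 0.2;0 0 -17.3 0 0 0 0.2;0 0 -17.3 0 0 0 0.2' 40
python3 -m handwheel '0 0 0 0 0 0 0.65;0 0 0 0 0 0 0.65;0 0 0 0 0 0 0.65;0 0 0 0 0 0 0.65;0 0 0 0 0 0 0.65'
python3 -m handwheel '0 0 2 0 0 0 0.65;0 0 5 0 0 0 0.65;0 0 9 0 0 0 0.65;0 0 13 0 0 0 0.65;0 0 14 0 0 0 0.65;0 0 14 0 0 0 0.65;0 0 14 0 0 0 0.65'
python3 -c "
from h import *
snap('scene','s3')"
```

```text
time_s: 6.2
position: [0.4991, 0.4137, 0.019]
tool_rot: [[0.977, 0.215, 0.002], [0.215, -0.977, 0.001], [0.002, -0.001, -1.0]]
ft_force: [0.6, -0.2, -1.1]
grip_width: 0.0331
gripper_force: 41.7
time_s: 6.62
position: [0.4983, 0.4144, 0.0181]
tool_rot: [[0.976, 0.216, 0.001], [0.216, -0.976, 0.001], [0.002, -0.001, -1.0]]
ft_force: [-0.2, 2.3, 2.0]
grip_width: 0.0557
gripper_force: 1.3
time_s: 7.2
position: [0.4979, 0.4137, 0.1572]
tool_rot: [[0.976, 0.216, 0.0], [0.216, -0.976, -0.0], [0.0, 0.0, -1.0]]
ft_force: [0.8, 0.4, -0.8]
grip_width: 0.0553
gripper_force: 0.0
```

```bash
python3 -m handwheel '-6.4 -27.4 0 0 0 -3.5 0.6;-6.4 -27.4 0 0 0 -3.5 0.6;-6.4 -27.4 0 0 0 -3.5 0.6;-6.4 -27.4 0 0 0 -3.5 0.6;-6.4 -27.4 0 0 0 -3.5 0.6;-6.4 -27.4 0 0 0 -3.5 0.6;-6.4 -27.4 0 0 0 -3.5 0.6;-6.4 -27.4 0 0 0 -3.5 0.6'
python3 -m handwheel '0 0 -6 0 0 0 0.6;0 0 -6 0 0 0 0.6;0 0 -6 0 0 0 0.6;0 0 -6 0 0 0 0.6'
python3 -c "
from h import *
snap('scene','s4')
i=cv2.imread('pics/s4.png')[150:330,340:580];cv2.imwrite('pics/s4c.png',cv2.resize(i,(800,600)))"
```

```text
time_s: 7.92
position: [0.432, 0.136, 0.1559]
tool_rot: [[0.988, 0.152, -0.005], [0.152, -0.988, -0.001], [-0.005, 0.001, -1.0]]
ft_force: [1.6, 0.2, 0.9]
grip_width: 0.0509
gripper_force: 0.0
time_s: 8.25
position: [0.4334, 0.1401, 0.0963]
tool_rot: [[0.988, 0.157, -0.004], [0.157, -0.988, -0.0], [-0.004, -0.0, -1.0]]
ft_force: [-0.0, 0.5, 0.4]
grip_width: 0.0512
gripper_force: 0.0
```

View pics/s4c.png

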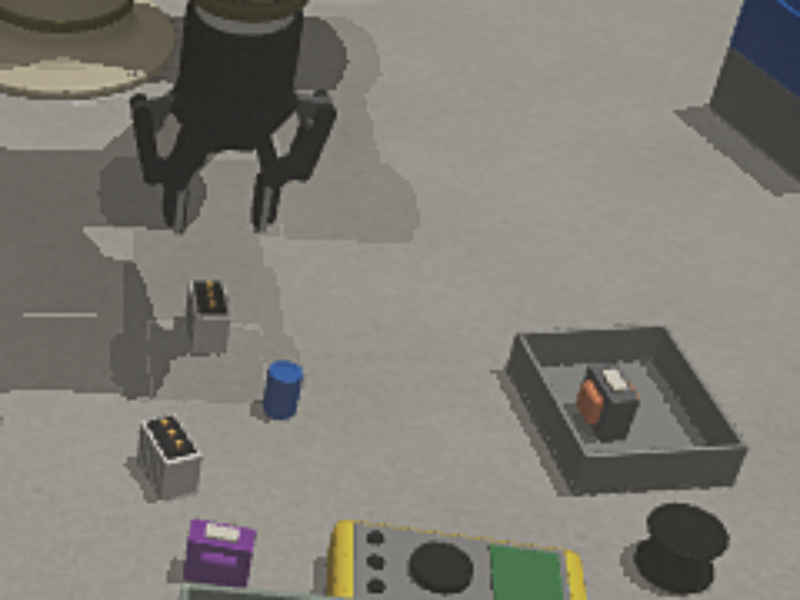

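The transformer lies upright in the tray at crop (608,400). Module B is unmoved at crop (208,297) and the gripper is above it.

Run:
```python
from h import *
d=load('s4');P=lambda x,y:(340+x*.3-.35,150+y*.3-.35)
# metal top corners of B at z=.034: back-left, back-right, front-right, front-left
for n,q in(('B',[(192,281),(221,281),(227,310),(193,317)]),('A',[(143,419),(177,416),(199,456),(162,465)])):
    w=np.array([onz(d,*P(*p),.034) for p in q])[:,:2]; e=(w[3]+w[2]-w[0]-w[1])/2
    print(n,w.mean(0).round(4),'long',np.degrees(np.arctan2(*-e[::-1])).round(1)if 0 else np.degrees(np.arctan2(e[1],e[0])).round(1),np.hypot(*e).round(4),np.hypot(*((w[1]+w[2]-w[0]-w[3])/2)).round(4))
print(proj(d,[.434,.1395,.037]),P(208,297), proj(d,[.4334,.1401,.0963]),P(222,222))
```

```text
B [0.4309 0.1421] long 3.7 0.0387 0.0239
A [0.5869 0.1168] long 19.4 0.0426 0.0248
[401.15465958 238.50112676] (402.04999999999995, 238.75) [403.87138952 218.63655131] (406.25, 216.25)
```

```bash
python3 -m handwheel '0 0.1 -3 0 0 -1 0.6;0 0.1 -6 0 0 -1 0.6;0 0.1 -8.4 0 0 -1 0.6;0 0.1 -8.4 0 0 -1 0.6;0 0.1 -8.4 0 0 -1 0.6' 30
python3 -m handwheel '0 0 0 0 0 0 0.15;0 0 0 0 0 0 0.15;0 0 0 0 0 0 0.15;0 0 0 0 0 0 0.15;0 0 0 0 0 0 0.15;0 0 0 0 0 0 0.15;0 0 0 0 0 0 0.15;0 0 0 0 0 0 0.15' 40
python3 -m handwheel '0 0 4 0 0 0 0.15;0 0 8 0 0 0 0.15;0 0 12 0 0 0 0.15;0 0 16 0 0 0 0.15;0 0 16 0 0 0 0.15;0 0 16 0 0 0 0.15'
python3 - <<'E'
from h import *
p=status.observe()['position']
th=np.radians(18.5);C=np.array([.602,-.1545]);y=np.array([-np.sin(th),np.cos(th)])
for b in(.01,.07,.075): print(b,(C+b*y).round(4),((C+b*y-p[:2])*100).round(2))
E
```

```text
time_s: 8.72
position: [0.4344, 0.1412, 0.0139]
tool_rot: [[0.99, 0.139, -0.0], [0.139, -0.99, -0.0], [-0.0, -0.0, -1.0]]
ft_force: [0.0, -0.7, 0.1]
grip_width: 0.0511
gripper_force: 0.0
time_s: 9.38
position: [0.4351, 0.1411, 0.0152]
tool_rot: [[0.99, 0.139, 0.004], [0.139, -0.99, 0.0], [0.004, 0.0, -1.0]]
ft_force: [-0.8, 0.6, 7.9]
grip_width: 0.025
gripper_force: 39.6
time_s: 9.88
position: [0.4347, 0.1411, 0.1759]
tool_rot: [[0.99, 0.139, 0.006], [0.139, -0.99, 0.0], [0.006, 0.001, -1.0]]
ft_force: [1.1, -0.2, -0.5]
grip_width: 0.025
gripper_force: 40.1
0.01 [ 0.5988 -0.145 ] [ 16.41 -28.61]
0.07 [ 0.5798 -0.0881] [ 14.51 -22.92]
0.075 [ 0.5782 -0.0834] [ 14.35 -22.44]
```

```bash
python3 -m handwheel '8.2 -14.3 0 0 0 5.2 0.15;8.2 -14.3 0 0 0 5.2 0.15;8.2 -14.3 0 0 0 5.2 0.15;8.2 -14.3 0 0 0 5.2 0.15;8.2 -14.3 0 0 0 5.2 0.15;8.2 -14.3 0 0 0 5.2 0.15'
python3 -m handwheel '8.2 -14.3 0 0 0 5.3 0.15;8.2 -14.3 0 0 0 5.3 0.15;8.2 -14.3 0 0 0 5.3 0.15;8.2 -14.3 0 0 0 5.3 0.15;8.2 -14.3 0 0 0 5.3 0.15;8.2 -14.3 0 0 0 5.3 0.15'
python3 -m handwheel '0 0 -4 0 0 0 0.15;0 0 -7 0 0 0 0.15;0 0 -7 0 0 0 0.15;0 0 -7 0 0 0 0.15;0 0 -7 0 0 0 0.15'
python3 -c "
from h import *
snap('scene','s5')
i=cv2.imread('pics/s5.png')[170:330,190:400];cv2.imwrite('pics/s5c.png',cv2.resize(i,(788,600)))"
```

```text
time_s: 10.38
position: [0.5159, -0.0035, 0.1717]
tool_rot: [[0.974, 0.225, -0.003], [0.225, -0.974, 0.001], [-0.003, -0.001, -1.0]]
ft_force: [-0.4, -0.1, -1.3]
grip_width: 0.0249
gripper_force: 40.1
time_s: 10.88
position: [0.5978, -0.1452, 0.1717]
tool_rot: [[0.949, 0.316, -0.002], [0.316, -0.949, 0.001], [-0.002, -0.002, -1.0]]
ft_force: [-0.7, -0.3, -0.8]
grip_width: 0.0251
gripper_force: 40.2
time_s: 11.3
position: [0.5986, -0.1442, 0.1052]
tool_rot: [[0.948, 0.318, 0.002], [0.318, -0.948, -0.001], [0.002, 0.001, -1.0]]
ft_force: [1.1, -0.4, -0.8]
grip_width: 0.0251
gripper_force: 40.1
```

View pics/s5c.png

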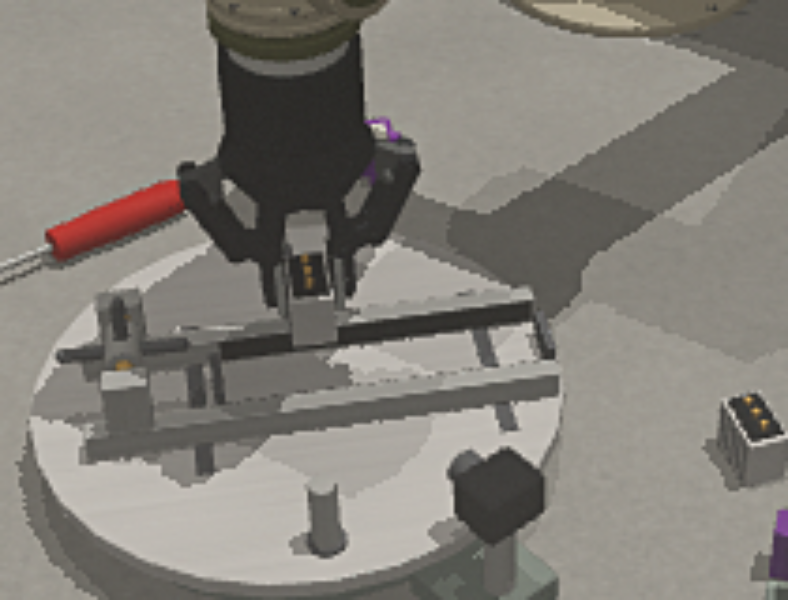

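Module B hangs over the channel at crop (313,300), held with its long side across the jaws. Module A is still at crop (755,430). Next I check the lateral centring from the front face.

Run:
```python
from h import *
d=load('s5');P=lambda x,y:(190+x*.2665-.37,170+y*.2667-.37)
th=np.radians(18.5);C=np.array([.602,-.1545]);R=np.array([[np.cos(th),np.sin(th)],[-np.sin(th),np.cos(th)]])
F=lambda x,y,z:((R@(onz(d,*P(x,y),z)[:2]-C))*1000).round(1)
print('front bottom',F(291,345,.09),F(336,345,.09),'front top',F(291,297,.124),F(337,296,.124))
print('jawB inner top edge',F(262,405,.063),F(440,378,.063),F(550,364,.063),'jawA inner top',F(340,330,.063),F(430,318,.063),F(525,303,.063))
print('block',F(104,378,.099),F(152,373,.099),'brass',F(123,365,.089),'tip+',F(188,345,.089),'tip-',F(60,356,.089))
print('pF',F(322,485,.09))
print(((R@(status.observe()['position'][:2]-C))*1000).round(1))
```

```text
front bottom [16.2 -1.5] [21.4 23.7] front top [14.8  1.1] [19.1 26.6]
jawB inner top edge [ 33.7 -22.2] [31.4 81.8] [ 32.2 147.2] jawA inner top [-23.2  30.5] [-23.4  85.4] [-25.7 144.6]
block [  33.7 -106.9] [ 34.9 -80.6] brass [ 13.1 -96.9] tip+ [  3.1 -59.5] tip- [  -2.  -131.9]
pF [131.6   1.6]
[ 0.2 10.4]
```

Run:
```python
from h import *
th=np.radians(18.5);C=np.array([.602,-.1545]);X=np.array([np.cos(th),np.sin(th)]);Y=np.array([-X[1],X[0]])
for f in('s0','top0','s5'):
    if f=='s0': f='scene0'
    d=load(f);g=d['color'].mean(2).astype(np.float32)
    xs=np.arange(-52,54,2.)
    acc=0
    for b in np.arange(90,116,2):
        uv=np.array([proj(d,np.r_[C+x/1e3*X+b/1e3*Y,.063]) for x in xs]).astype(np.float32)
        acc=acc+cv2.remap(g,uv[:,0],uv[:,1],cv2.INTER_LINEAR)[:,0]
    print(f,[(int(x),int(v)) for x,v in zip(xs,acc/13)])
d=load('s5');g=d['color'].mean(2).astype(np.float32)
for b in(8,12):
    xs=np.arange(10,36,2.);uv=np.array([proj(d,np.r_[C+x/1e3*X+b/1e3*Y,.124]) for x in xs]).astype(np.float32)
    print(b,[(int(x),int(v)) for x,v in zip(xs,cv2.remap(g,uv[:,0],uv[:,1],cv2.INTER_LINEAR)[:,0])])
```

```text
scene0 [(-52, 179), (-50, 180), (-48, 181), (-46, 178), (-44, 163), (-42, 150), (-40, 155), (-38, 160), (-36, 159), (-34, 162), (-32, 169), (-30, 159), (-28, 107), (-26, 62), (-24, 50), (-22, 52), (-20, 54), (-18, 55), (-16, 54), (-14, 52), (-12, 52), (-10, 61), (-8, 92), (-6, 136), (-4, 160), (-2, 160), (0, 156), (2, 155), (4, 155), (6, 155), (8, 156), (10, 157), (12, 157), (14, 154), (16, 153), (18, 155), (20, 155), (22, 156), (24, 156), (26, 146), (28, 149), (30, 161), (32, 161), (34, 159), (36, 160), (38, 167), (40, 156), (42, 111), (44, 87), (46, 86), (48, 89), (50, 91), (52, 91)]
top0 [(-52, 138), (-50, 137), (-48, 133), (-46, 128), (-44, 124), (-42, 123), (-40, 128), (-38, 133), (-36, 135), (-34, 134), (-32, 130), (-30, 124), (-28, 122), (-26, 126), (-24, 132), (-22, 136), (-20, 137), (-18, 138), (-16, 137), (-14, 136), (-12, 135), (-10, 136), (-8, 137), (-6, 137), (-4, 138), (-2, 137), (0, 137), (2, 137), (4, 138), (6, 138), (8, 138), (10, 137), (12, 137), (14, 138), (16, 138), (18, 137), (20, 133), (22, 123), (24, 112), (26, 107), (28, 112), (30, 124), (32, 132), (34, 134), 
[... 260 characters left out ...]
-26, 57), (-24, 45), (-22, 46), (-20, 49), (-18, 50), (-16, 49), (-14, 47), (-12, 47), (-10, 58), (-8, 93), (-6, 137), (-4, 152), (-2, 149), (0, 145), (2, 144), (4, 144), (6, 144), (8, 145), (10, 146), (12, 146), (14, 144), (16, 143), (18, 144), (20, 145), (22, 147), (24, 148), (26, 138), (28, 148), (30, 166), (32, 166), (34, 164), (36, 165), (38, 172), (40, 160), (42, 114), (44, 88), (46, 87), (48, 90), (50, 91), (52, 92)]
8 [(10, 42), (12, 39), (14, 49), (16, 89), (18, 111), (20, 118), (22, 107), (24, 98), (26, 98), (28, 98), (30, 98), (32, 98), (34, 98)]
12 [(10, 50), (12, 38), (14, 32), (16, 76), (18, 115), (20, 109), (22, 102), (24, 97), (26, 97), (28, 98), (30, 99), (32, 98), (34, 97)]
```

The jaws' inner faces are at about ±27.5 mm and the module's front face at about +21.5, so it is centred. Next I set it down.

```bash
python3 -m handwheel '0 0 -2.5 0 0 0 0.15;0 0 -4 0 0 0 0.15;0 0 -4.4 0 0 0 0.15;0 0 -4.4 0 0 0 0.15;0 0 -4.4 0 0 0 0.15;0 0 -4.4 0 0 0 0.15'
python3 -m handwheel '0 0 0 0 0 0 0.5;0 0 0 0 0 0 0.5;0 0 0 0 0 0 0.5;0 0 0 0 0 0 0.5;0 0 0 0 0 0 0.5'
python3 -m handwheel '0 0 3 0 0 0 0.5;0 0 6 0 0 0 0.5;0 0 9 0 0 0 0.5;0 0 12 0 0 0 0.5;0 0 12 0 0 0 0.5;0 0 12 0 0 0 0.5'
python3 -m handwheel '-0.6 13 0 0 0 3 0.6;-0.6 13 0 0 0 3 0.6;-0.6 13 0 0 0 3 0.6;-0.6 13 0 0 0 3 0.6;-0.6 13 0 0 0 3 0.6;-0.6 13 0 0 0 3 0.6'
python3 -m handwheel '-0.6 13 0 0 0 3 0.6;-0.6 13 0 0 0 3 0.6;-0.6 13 0 0 0 3 0.6;-0.6 13 0 0 0 3 0.6;-0.6 13 0 0 0 3 0.6;-0.6 13 0 0 0 3 0.6;-0.6 13 0 0 0 3 0.6'
python3 -c "
from h import *
snap('scene','s6')
i=cv2.imread('pics/s6.png')[150:330,190:430];cv2.imwrite('pics/s6c.png',cv2.resize(i,(800,600)))"
```

```text
time_s: 11.85
position: [0.5987, -0.1452, 0.0608]
tool_rot: [[0.948, 0.317, 0.002], [0.317, -0.948, -0.001], [0.002, 0.002, -1.0]]
ft_force: [0.9, -0.5, -0.4]
grip_width: 0.0251
gripper_force: 40.2
time_s: 12.27
position: [0.5981, -0.1451, 0.0594]
tool_rot: [[0.948, 0.317, 0.0], [0.317, -0.948, -0.0], [0.0, 0.0, -1.0]]
ft_force: [-0.5, -0.3, 0.3]
grip_width: 0.0427
gripper_force: 0.0
time_s: 12.77
position: [0.5985, -0.1452, 0.1809]
tool_rot: [[0.948, 0.317, 0.003], [0.317, -0.948, -0.001], [0.003, 0.002, -1.0]]
ft_force: [-0.2, 0.6, -0.6]
grip_width: 0.0427
gripper_force: 0.0
time_s: 13.27
position: [0.5918, -0.0152, 0.1783]
tool_rot: [[0.93, 0.367, -0.002], [0.367, -0.93, -0.0], [-0.002, -0.001, -1.0]]
ft_force: [1.2, -0.7, -0.2]
grip_width: 0.0514
gripper_force: 0.0
time_s: 13.85
position: [0.5865, 0.1129, 0.179]
tool_rot: [[0.911, 0.412, -0.0], [0.412, -0.911, -0.0], [-0.001, 0.0, -1.0]]
ft_force: [-0.3, -0.4, 0.2]
grip_width: 0.0512
gripper_force: 0.0
```

View pics/s6c.png

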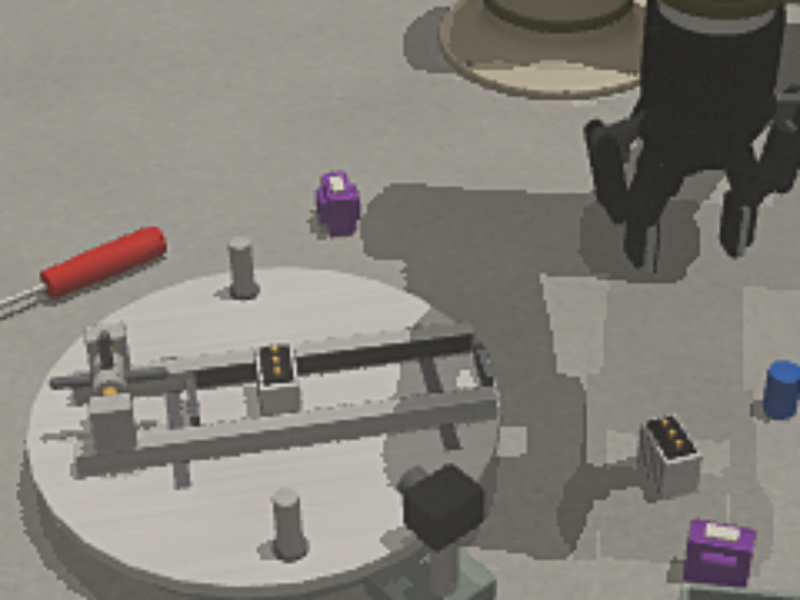

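Module B stands in the channel at crop (275,370) and module A is unmoved at crop (670,437). Next I fetch A.

```bash
python3 -m handwheel '0 0.2 -4 0 0 0 0.6;0 0.2 -8 0 0 0 0.6;0 0.2 -11 0 0 0 0.6;0 0.2 -14 0 0 0 0.6;0 0.2 -16.5 0 0 0 0.6;0 0.2 -16.5 0 0 0 0.6;0 0.2 -16.5 0 0 0 0.6' 30
python3 -m handwheel '0 0 0 0 0 0 0.15;0 0 0 0 0 0 0.15;0 0 0 0 0 0 0.15;0 0 0 0 0 0 0.15;0 0 0 0 0 0 0.15;0 0 0 0 0 0 0.15;0 0 0 0 0 0 0.15;0 0 0 0 0 0 0.15' 40
python3 -m handwheel '0 0 4 0 0 0 0.15;0 0 8 0 0 0 0.15;0 0 12 0 0 0 0.15;0 0 16 0 0 0 0.15;0 0 16 0 0 0 0.15;0 0 16 0 0 0 0.15'
python3 - <<'E'
from h import *
s=status.observe();p=s['position'];print(np.degrees(np.arctan2(*-s['tool_rot'][1::-1,1])))
th=np.radians(18.5);C=np.array([.602,-.1545]);y=np.array([-np.sin(th),np.cos(th)])
for b in(.07,.075): print(b,(C+b*y).round(4),((C+b*y-p[:2])*100).round(2))
E
```

```text
time_s: 14.48
position: [0.586, 0.1158, 0.014]
tool_rot: [[0.911, 0.413, -0.002], [0.413, -0.911, -0.0], [-0.002, -0.001, -1.0]]
ft_force: [1.3, 0.5, 1.3]
grip_width: 0.0514
gripper_force: 0.0
time_s: 15.15
position: [0.5873, 0.1166, 0.0164]
tool_rot: [[0.91, 0.415, 0.004], [0.415, -0.91, -0.001], [0.003, 0.002, -1.0]]
ft_force: [-0.2, -1.6, 6.9]
grip_width: 0.0249
gripper_force: 40.7
time_s: 15.65
position: [0.5867, 0.1171, 0.1772]
tool_rot: [[0.91, 0.415, 0.006], [0.415, -0.91, 0.0], [0.005, 0.002, -1.0]]
ft_force: [-1.1, 0.1, -2.3]
grip_width: 0.0249
gripper_force: 40.2
114.50381687600078
0.07 [ 0.5798 -0.0881] [ -0.69 -20.52]
0.075 [ 0.5782 -0.0834] [ -0.85 -20.04]
```

```bash
python3 -m handwheel '-0.8 -20.1 0 0 0 -6 0.15;-0.8 -20.1 0 0 0 -6 0.15;-0.8 -20.1 0 0 0 -6 0.15;-0.8 -20.1 0 0 0 -6 0.15;-0.8 -20.1 0 0 0 -6 0.15;-0.8 -20.1 0 0 0 -6 0.15;-0.8 -20.1 0 0 0 -6 0.15'
python3 -m handwheel '0 0 -4 0 0 0 0.15;0 0 -7 0 0 0 0.15;0 0 -7 0 0 0 0.15;0 0 -7 0 0 0 0.15;0 0 -7 0 0 0 0.15;0 0 -7 0 0 0 0.15'
python3 - <<'E'
from h import *
d=snap('scene','s7');g=d['color'].mean(2).astype(np.float32)
th=np.radians(18.5);C=np.array([.602,-.1545]);X=np.array([np.cos(th),np.sin(th)]);Y=np.array([-X[1],X[0]])
p=status.observe()['position'];q=(p[:2]-C)*1000;print(q@X,q@Y,p[2]);b0=q@Y
for b in(b0-4,b0+4):
    xs=np.arange(10,36,2.);uv=np.array([proj(d,np.r_[C+x/1e3*X+b/1e3*Y,p[2]+.018]) for x in xs]).astype(np.float32)
    print(b,[(int(x),int(v)) for x,v in zip(xs,cv2.remap(g,uv[:,0],uv[:,1],cv2.INTER_LINEAR)[:,0])])
E
```

```text
time_s: 16.23
position: [0.5773, -0.0855, 0.1728]
tool_rot: [[0.949, 0.314, -0.003], [0.314, -0.949, 0.001], [-0.002, -0.002, -1.0]]
ft_force: [0.5, 0.7, -1.9]
grip_width: 0.0248
gripper_force: 40.3
time_s: 16.73
position: [0.579, -0.0838, 0.1063]
tool_rot: [[0.948, 0.318, 0.003], [0.318, -0.948, -0.001], [0.003, 0.002, -1.0]]
ft_force: [-0.4, 0.1, -0.6]
grip_width: 0.0251
gripper_force: 40.2
0.503819867876782 74.29045919619365 0.10616982619102312
70.29045919619365 [(10, 43), (12, 43), (14, 38), (16, 32), (18, 78), (20, 114), (22, 110), (24, 103), (26, 97), (28, 96), (30, 95), (32, 96), (34, 97)]
78.29045919619365 [(10, 45), (12, 40), (14, 37), (16, 48), (18, 68), (20, 149), (22, 173), (24, 112), (26, 93), (28, 93), (30, 96), (32, 98), (34, 97)]
```

```bash
python3 -m handwheel '-0.1 0 -2.5 0 0 0 0.15;-0.1 0 -4 0 0 0 0.15;-0.1 0 -4.4 0 0 0 0.15;-0.1 0 -4.4 0 0 0 0.15;-0.1 0 -4.4 0 0 0 0.15;-0.1 0 -4.4 0 0 0 0.15'
python3 -m handwheel '0 0 0 0 0 0 0.5;0 0 0 0 0 0 0.5;0 0 0 0 0 0 0.5;0 0 0 0 0 0 0.5;0 0 0 0 0 0 0.5'
python3 -m handwheel '0 0 3 0 0 0 0.5;0 0 6 0 0 0 0.5;0 0 9 0 0 0 0.5;0 0 12 0 0 0 0.5;0 0 16 0 0 0 0.5;0 0 16 0 0 0 0.5;0 0 16 0 0 0 0.5'
python3 -m handwheel '-20 0 0 0 0 0 0;-20 0 0 0 0 0 0;-20 0 0 0 0 0 0;-20 0 0 0 0 0 0;-20 0 0 0 0 0 0;-20 0 0 0 0 0 0;-20 0 0 0 0 0 0;-20 0 0 0 0 0 0'
python3 -c "
from h import *
snap('scene','s8');snap('top','t8')
i=cv2.resize(cv2.imread('pics/s8.png')[205:325,190:360],(800,565))
cv2.imwrite('pics/s8c.png',i)"
```

```text
time_s: 17.28
position: [0.5776, -0.0842, 0.0615]
tool_rot: [[0.948, 0.317, 0.002], [0.317, -0.948, -0.001], [0.002, 0.001, -1.0]]
ft_force: [-1.3, 0.4, 2.5]
grip_width: 0.0251
gripper_force: 40.8
time_s: 17.7
position: [0.5771, -0.0841, 0.0603]
tool_rot: [[0.948, 0.317, -0.0], [0.317, -0.948, -0.0], [-0.0, 0.0, -1.0]]
ft_force: [0.2, -0.3, -0.0]
grip_width: 0.0426
gripper_force: 0.0
time_s: 18.28
position: [0.5777, -0.0842, 0.2224]
tool_rot: [[0.948, 0.317, 0.004], [0.317, -0.948, -0.002], [0.004, 0.003, -1.0]]
ft_force: [-0.5, -0.6, -1.1]
grip_width: 0.0427
gripper_force: 0.0
time_s: 18.95
position: [0.3775, -0.0842, 0.22]
tool_rot: [[0.948, 0.317, -0.0], [0.317, -0.948, 0.0], [0.0, -0.0, -1.0]]
ft_force: [-0.2, 0.1, 0.2]
grip_width: -0.0002
gripper_force: 0.0
```

View pics/s8c.png

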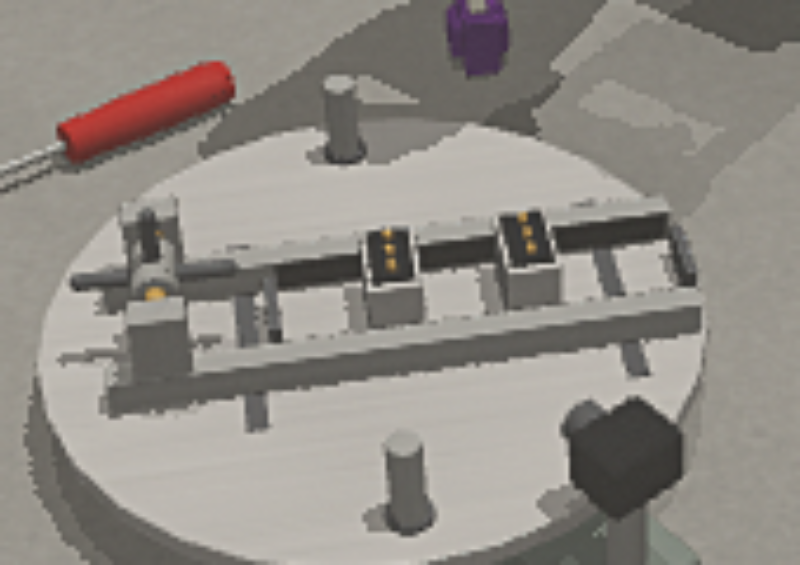

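Both modules stand upright between the jaws at crop (390,275) and (527,255). One turnbuckle bar points nearly straight up at crop (148,215), the other two visible ones lie along ±y at (75,282) and (232,267), so the wheel is near 1.57. Next I measure the hub and bar angle.

Run:
```python
from h import *
d=load('s8');P=lambda x,y:(190+x*.2125-.4,205+y*.2124-.4)
th=np.radians(18.5);C=np.array([.602,-.1545]);X=np.array([np.cos(th),np.sin(th)]);Y=np.array([-X[1],X[0]])
def onx(u,v,x0=0):
    o,r=ray(d,u,v);s=(x0-(o[:2]-C)@X)/(r[:2]@X);p=o+s*r;return np.r_[(p[:2]-C)@Y*1e3,(p[2]*1e3)].round(1)
print('tip+',onx(*P(234,267)),'tip-',onx(*P(75,283)),'up tip',onx(*P(147,211)))
print('hub',C-.098*Y)
for a in(-20,-10,0,10,20):
    t=np.radians(a);q=proj(d,np.r_[C+(-.098+.038*np.sin(t))*Y,.089+.038*np.cos(t)]);print(a,((q-[190,205])/.2125).round())
print((C-.14*Y).round(4), 'delta cm',((C-.14*Y-status.observe()['position'][:2])*100).round(2),Y.round(4))
```

```text
tip+ [-60.3  87.5] tip- [-131.9   90.3] up tip [-94.8 126.4]
hub [ 0.63309586 -0.24743572]
-20 [109. 217.]
-10 [123. 212.]
0 [138. 209.]
10 [153. 208.]
20 [168. 209.]
[ 0.6464 -0.2873] delta cm [ 26.85 -20.31] [-0.3173  0.9483]
```

Hub at y≈-96 to -98 and z≈0.089, bar about 3° past upright (wheel ≈1.6). I will push the upper bar towards +y with the closed fingertips, tip 16 mm above the hub axis.

```bash
python3 -m handwheel '13.6 -10.7 0 0 0 0 0;13.6 -10.7 0 0 0 0 0;13.6 -10.7 0 0 0 0 0;13.6 -10.7 0 0 0 0 0;13.6 -10.7 0 0 0 0 0;13.6 -10.7 0 0 0 0 0'
python3 -m handwheel '13.6 -10.6 0 0 0 0 0;13.6 -10.6 0 0 0 0 0;13.6 -10.6 0 0 0 0 0;13.6 -10.6 0 0 0 0 0;13.6 -10.6 0 0 0 0 0;13.6 -10.6 0 0 0 0 0'
python3 -m handwheel '0 0 -4 0 0 0 0;0 0 -8 0 0 0 0;0 0 -11.5 0 0 0 0;0 0 -11.5 0 0 0 0;0 0 -11.5 0 0 0 0;0 0 -11.5 0 0 0 0'
python3 -c "
from h import *
snap('scene','s9')
i=cv2.resize(cv2.imread('pics/s9.png')[175:325,180:380],(800,600))
cv2.imwrite('pics/s9c.png',i)"
```

```text
time_s: 19.55
position: [0.5149, -0.1923, 0.2183]
tool_rot: [[0.948, 0.317, -0.002], [0.317, -0.948, 0.001], [-0.001, -0.002, -1.0]]
ft_force: [0.2, 0.6, 0.3]
grip_width: -0.0
gripper_force: 0.0
time_s: 20.05
position: [0.6499, -0.2973, 0.2179]
tool_rot: [[0.948, 0.317, -0.002], [0.317, -0.948, 0.002], [-0.002, -0.002, -1.0]]
ft_force: [0.5, 0.7, 0.0]
grip_width: -0.0004
gripper_force: 0.0
time_s: 20.55
position: [0.6497, -0.2969, 0.1088]
tool_rot: [[0.948, 0.318, 0.003], [0.318, -0.948, -0.002], [0.003, 0.003, -1.0]]
ft_force: [0.1, 0.2, 1.1]
grip_width: 0.0002
gripper_force: 0.0
```

View pics/s9c.png

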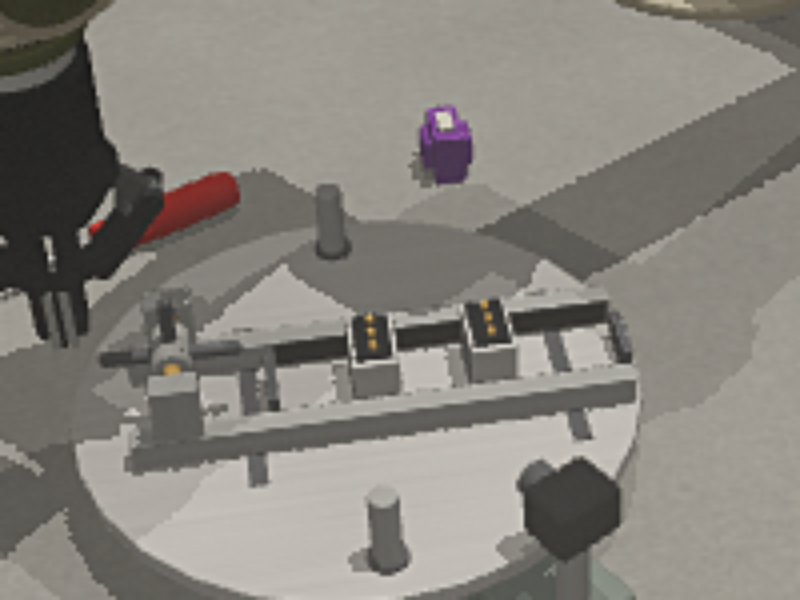

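The closed fingers stand at crop (60,320) on the -y side of the upright bar at crop (170,300), clear of the hub. First stroke, 5 cm along clamp +y.

```bash
python3 -m handwheel '-0.63 1.9 -0.1 0 0 0 0;-0.79 2.37 -0.1 0 0 0 0;-0.95 2.85 -0.1 0 0 0 0;-1.11 3.32 -0.1 0 0 0 0'
python3 -m handwheel '-0.16 0.47 0 0 0 0 0;-0.32 0.95 0 0 0 0 0;-0.48 1.42 0 0 0 0 0;-0.48 1.42 0 0 0 0 0'
python3 -c "
from h import *
d=snap('scene','s10')
th=np.radians(18.5);C=np.array([.602,-.1545]);Y=np.array([-np.sin(th),np.cos(th)]);print((status.observe()['position'][:2]-C)@Y)
i=cv2.resize(cv2.imread('pics/s10.png')[215:315,190:320],(780,600))
cv2.imwrite('pics/s10c.png',i)"
```

```text
time_s: 20.93
position: [0.6383, -0.2639, 0.1059]
tool_rot: [[0.948, 0.317, 0.002], [0.317, -0.948, -0.001], [0.002, 0.002, -1.0]]
ft_force: [0.8, 0.5, 0.4]
grip_width: 0.0001
gripper_force: 0.0
time_s: 21.27
position: [0.6331, -0.2495, 0.1045]
tool_rot: [[0.948, 0.317, 0.0], [0.317, -0.948, -0.001], [0.0, 0.001, -1.0]]
ft_force: [2.1, -2.8, 0.3]
grip_width: -0.0
gripper_force: 1.4
-0.1001077471077755
```

View pics/s10c.png

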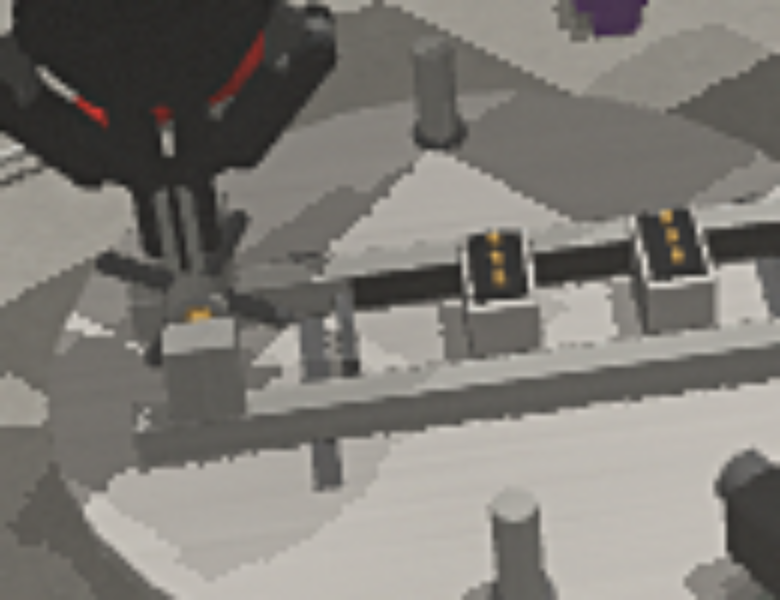

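The bar being pushed is at crop (235,225), about 30° past upright, and the next one is at (110,262); force is about 3.5 N. The method works, so I go a bit further and then repeat the stroke.

```bash
python3 -m handwheel '-0.13 0.38 0 0 0 0 0;-0.25 0.76 0 0 0 0 0;-0.25 0.76 0 0 0 0 0;-0.25 0.76 0 0 0 0 0'
echo; python3 -m handwheel '0 0 3.5 0 0 0 0;0 0 3.5 0 0 0 0;1 -3 3.5 0 0 0 0;1.78 -5.31 3.5 0 0 0 0;1.78 -5.31 3.5 0 0 0 0;1.78 -5.31 0 0 0 0 0;1.78 -5.31 0 0 0 0 0;1.78 -5.31 0 0 0 0 0' | head -2
python3 -m handwheel '-0.3 0.9 0 0 0 0 0;-0.6 1.8 0 0 0 0 0;-0.8 2.4 0 0 0 0 0;-1 3 0 0 0 0 0;-1.2 3.6 0 0 0 0 0;-1.4 4.2 0 0 0 0 0;-1.6 4.8 0 0 0 0 0;-1.78 5.31 0 0 0 0 0'
python3 -m handwheel '0 0 0 0 0 0 0;0 0 0 0 0 0 0'
python3 -c "
from h import *
th=np.radians(18.5);C=np.array([.602,-.1545]);Y=np.array([-np.sin(th),np.cos(th)]);print((status.observe()['position'][:2]-C)@Y)"
```

```text
time_s: 21.65
position: [0.6307, -0.2424, 0.1045]
tool_rot: [[0.948, 0.317, 0.0], [0.317, -0.948, -0.001], [0.0, 0.001, -1.0]]
ft_force: [0.8, -3.4, 1.2]
grip_width: -0.0002
gripper_force: 2.0

time_s: 22.32
position: [0.6475, -0.294, 0.1026]
time_s: 22.98
position: [0.631, -0.2417, 0.1059]
tool_rot: [[0.948, 0.318, 0.003], [0.318, -0.948, -0.002], [0.002, 0.003, -1.0]]
ft_force: [1.6, -6.1, 0.2]
grip_width: -0.0001
gripper_force: 2.6
time_s: 23.15
position: [0.6308, -0.2413, 0.1051]
tool_rot: [[0.948, 0.318, 0.001], [0.318, -0.948, 0.0], [0.001, 0.0, -1.0]]
ft_force: [0.7, -0.9, 4.3]
grip_width: -0.0
gripper_force: 2.0
-0.09142593500705343
```

```bash
cat > jaw.py <<'E'
from h import *
th=np.radians(18.5);C=np.array([.602,-.1545]);X=np.array([np.cos(th),np.sin(th)]);Y=np.array([-X[1],X[0]])
def jaw(d):
    g=d['color'].mean(2).astype(np.float32);xs=np.arange(-52,54,.5);acc=0
    for b in np.arange(100,125,1.):
        uv=np.array([proj(d,np.r_[C+x/1e3*X+b/1e3*Y,.063]) for x in xs]).astype(np.float32)
        acc=acc+cv2.remap(g,uv[:,0],uv[:,1],cv2.INTER_LINEAR)[:,0]
    a=cv2.GaussianBlur(acc[:,None],(1,5),0)[:,0];gr=np.gradient(a)
    s=lambda lo,hi:xs[(xs>lo)&(xs<hi)][np.argmin(gr[(xs>lo)&(xs<hi)])]
    return s(-36,-15),s(30,48)  # jaw A inner edge, jaw B outer edge
if __name__=='__main__':
    a0=jaw(load('s8'));a=jaw(snap('scene','jw'));print('A,B ref',a0,'now',a,'wheel +',(a[0]-a0[0])/.796,(a0[1]-a[1])/.796,'tcp y',(status.observe()['position'][:2]-C)@Y)
E
python3 -m handwheel '0 0 3.5 0 0 0 0;0 0 3.5 0 0 0 0;1 -3 3.5 0 0 0 0;1.78 -5.31 3.5 0 0 0 0;1.78 -5.31 3.5 0 0 0 0;1.78 -5.31 0 0 0 0 0;1.78 -5.31 0 0 0 0 0;1.78 -5.31 0 0 0 0 0' | head -2
python3 -m handwheel '-0.3 0.9 0 0 0 0 0;-0.6 1.8 0 0 0 0 0;-0.8 2.4 0 0 0 0 0;-1 3 0 0 0 0 0;-1.2 3.6 0 0 0 0 0;-1.4 4.2 0 0 0 0 0;-1.6 4.8 0 0 0 0 0;-1.78 5.31 0 0 0 0 0' | grep -E 'pos|ft_'
python3 -m handwheel '0 0 0 0 0 0 0;0 0 0 0 0 0 0'| grep -E 'pos|ft_'
python3 jaw.py
```

```text
time_s: 23.82
position: [0.6475, -0.2939, 0.1025]
position: [0.631, -0.2417, 0.1057]
ft_force: [3.2, -5.6, 0.1]
position: [0.6307, -0.2413, 0.1051]
ft_force: [-0.2, -1.0, 4.5]
A,B ref (np.float64(-28.0), np.float64(41.5)) now (np.float64(-25.0), np.float64(38.5)) wheel + 3.7688442211055273 3.7688442211055273 tcp y -0.09158266795506163
```

```bash
python3 -m handwheel '0 0 3.5 0 0 0 0;0 0 3.5 0 0 0 0;1 -3 3.5 0 0 0 0;1.78 -5.31 3.5 0 0 0 0;1.78 -5.31 3.5 0 0 0 0;1.78 -5.31 0 0 0 0 0;1.78 -5.31 0 0 0 0 0;1.78 -5.31 0 0 0 0 0' | head -2
python3 -m handwheel '-0.3 0.9 0 0 0 0 0;-0.6 1.8 0 0 0 0 0;-0.8 2.4 0 0 0 0 0;-1 3 0 0 0 0 0;-1.2 3.6 0 0 0 0 0;-1.4 4.2 0 0 0 0 0;-1.6 4.8 0 0 0 0 0;-1.78 5.31 0 0 0 0 0' | grep -E 'pos|ft_'
python3 -m handwheel '0 0 0 0 0 0 0;0 0 0 0 0 0 0'| grep -E 'pos|ft_'
python3 jaw.py
python3 -m handwheel '0 0 3.5 0 0 0 0;0 0 3.5 0 0 0 0;1 -3 3.5 0 0 0 0;1.78 -5.31 3.5 0 0 0 0;1.78 -5.31 3.5 0 0 0 0;1.78 -5.31 0 0 0 0 0;1.78 -5.31 0 0 0 0 0;1.78 -5.31 0 0 0 0 0' | head -2
python3 -m handwheel '-0.3 0.9 0 0 0 0 0;-0.6 1.8 0 0 0 0 0;-0.8 2.4 0 0 0 0 0;-1 3 0 0 0 0 0;-1.2 3.6 0 0 0 0 0' | grep -E 'pos|ft_'
python3 -m handwheel '-0.1 0.3 0 0 0 0 0;-0.2 0.6 0 0 0 0 0;-0.3 0.9 0 0 0 0 0'| grep -E 'pos|ft_'
python3 -m handwheel '-0.1 0.3 0 0 0 0 0;-0.2 0.6 0 0 0 0 0;-0.28 0.81 0 0 0 0 0;-0.28 0.81 0 0 0 0 0'| grep -E 'pos|ft_'
python3 jaw.py
```

```text
time_s: 25.37
position: [0.6474, -0.294, 0.1024]
position: [0.631, -0.2417, 0.1057]
ft_force: [2.0, -6.3, 1.0]
position: [0.6308, -0.2414, 0.1051]
ft_force: [0.9, -1.2, 3.0]
A,B ref (np.float64(-28.0), np.float64(41.5)) now (np.float64(-23.5), np.float64(37.0)) wheel + 5.653266331658291 5.653266331658291 tcp y -0.0915918529831908
time_s: 26.92
position: [0.6475, -0.294, 0.1025]
position: [0.6388, -0.2615, 0.1113]
ft_force: [1.5, -3.4, 2.9]
position: [0.6341, -0.2498, 0.1064]
ft_force: [2.9, -2.6, 4.2]
position: [0.6306, -0.2419, 0.1043]
ft_force: [1.5, -3.9, 2.2]
A,B ref (np.float64(-28.0), np.float64(41.5)) now (np.float64(-22.5), np.float64(36.0)) wheel + 6.909547738693467 6.909547738693467 tcp y -0.0920242974436625
```

```bash
python3 -m handwheel '0 0 3.5 0 0 0 0;0 0 3.5 0 0 0 0;1 -3 3.5 0 0 0 0;1.78 -5.31 3.5 0 0 0 0;1.78 -5.31 3.5 0 0 0 0;1.78 -5.31 0 0 0 0 0;1.78 -5.31 0 0 0 0 0;1.78 -5.31 0 0 0 0 0' | head -2
python3 -m handwheel '-0.3 0.9 0 0 0 0 0;-0.44 1.33 0 0 0 0 0;-0.44 1.33 0 0 0 0 0;-0.44 1.33 0 0 0 0 0' | grep -E 'pos|ft_'
python3 -m handwheel '-0.06 0.19 0 0 0 0 0;-0.13 0.38 0 0 0 0 0;-0.13 0.38 0 0 0 0 0'| grep -E 'pos|ft_'
python3 -m handwheel '-0.06 0.19 0 0 0 0 0;-0.13 0.38 0 0 0 0 0;-0.13 0.38 0 0 0 0 0'| grep -E 'pos|ft_'
python3 -m handwheel '-0.06 0.19 0 0 0 0 0;-0.06 0.19 0 0 0 0 0;-0.06 0.19 0 0 0 0 0'| grep -E 'pos|ft_'
python3 jaw.py
```

```text
time_s: 28.63
position: [0.6474, -0.2937, 0.1024]
position: [0.6447, -0.282, 0.1073]
ft_force: [1.5, -3.2, 3.6]
position: [0.6444, -0.2798, 0.1079]
ft_force: [3.4, -8.3, 6.1]
position: [0.6436, -0.2772, 0.1092]
ft_force: [3.7, -12.5, 12.6]
position: [0.6433, -0.2759, 0.1098]
ft_force: [3.6, -13.0, 15.9]
A,B ref (np.float64(-28.0), np.float64(41.5)) now (np.float64(-22.5), np.float64(35.5)) wheel + 6.909547738693467 7.537688442211055 tcp y -0.1282271763278618
```

```bash
python3 -m handwheel '0.3 -0.95 0 0 0 0 0;0.3 -0.95 1 0 0 0 0;0.3 -0.95 1 0 0 0 0;0.13 -0.38 1 0 0 0 0;0.13 -0.38 1 0 0 0 0' | grep -E 'pos|ft_'
python3 -m handwheel '-0.06 0.19 0 0 0 0 0;-0.13 0.38 0 0 0 0 0;-0.13 0.38 0 0 0 0 0'| grep -E 'pos|ft_'
python3 -m handwheel '-0.06 0.19 0 0 0 0 0;-0.06 0.19 0 0 0 0 0;-0.06 0.19 0 0 0 0 0'| grep -E 'pos|ft_'
```

```text
position: [0.6421, -0.2751, 0.1149]
ft_force: [2.1, -1.9, 2.6]
position: [0.6418, -0.273, 0.1155]
ft_force: [3.2, -5.1, 4.6]
position: [0.6414, -0.2717, 0.1159]
ft_force: [3.3, -6.3, 6.4]
```

```bash
for i in 1 ; do python3 -m handwheel '-0.06 0.19 0 0 0 0 0;-0.06 0.19 0 0 0 0 0;-0.06 0.19 0 0 0 0 0'| grep -E 'pos|ft_'; done
python3 -m handwheel '-0.06 0.19 0 0 0 0 0;-0.06 0.19 0 0 0 0 0;-0.06 0.19 0 0 0 0 0'| grep -E 'pos|ft_'
python3 -m handwheel '-0.06 0.19 0 0 0 0 0;-0.06 0.19 0 0 0 0 0;-0.06 0.19 0 0 0 0 0'| grep -E 'pos|ft_'
python3 jaw.py
python3 -c "
from h import *
i=cv2.resize(cv2.imread('pics/jw.png')[205:315,190:340],(800,587))
cv2.imwrite('pics/s11c.png',i)"
```

```text
position: [0.641, -0.2702, 0.1164]
ft_force: [3.8, -7.9, 7.5]
position: [0.6405, -0.2686, 0.1169]
ft_force: [3.2, -7.9, 10.0]
position: [0.64, -0.2669, 0.1172]
ft_force: [4.5, -8.6, 11.9]
A,B ref (np.float64(-28.0), np.float64(41.5)) now (np.float64(-22.5), np.float64(35.5)) wheel + 6.909547738693467 7.537688442211055 tcp y -0.118637886037892
```

```bash
python3 -c "
from h import *
d=load('jw');cv2.imwrite('pics/s11c.png',cv2.resize(d['color'][205:315,190:340,::-1],(800,587)))"
```

```text
(no output)
```

View pics/s11c.png

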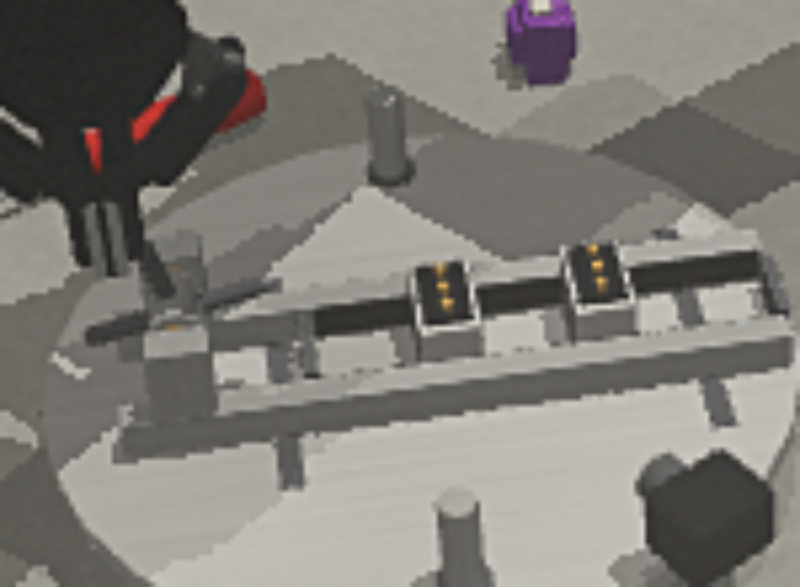

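The bar at crop (155,265) still leans slightly towards the finger, the module row is straight, and the jaws are close to the modules. I keep pushing while watching the force.

```bash
python3 -m handwheel '-0.06 0.19 0 0 0 0 0;-0.06 0.19 0 0 0 0 0;-0.06 0.19 0 0 0 0 0'| grep -E 'pos|ft_'
python3 -m handwheel '-0.06 0.19 0 0 0 0 0;-0.06 0.19 0 0 0 0 0;-0.06 0.19 0 0 0 0 0'| grep -E 'pos|ft_'
python3 -m handwheel '-0.06 0.19 0 0 0 0 0;-0.06 0.19 0 0 0 0 0;-0.06 0.19 0 0 0 0 0'| grep -E 'pos|ft_'
python3 jaw.py
```

```text
position: [0.6395, -0.2652, 0.1176]
ft_force: [3.1, -8.7, 12.8]
position: [0.6389, -0.2633, 0.1178]
ft_force: [3.0, -9.7, 14.9]
position: [0.6384, -0.2615, 0.118]
ft_force: [2.7, -10.2, 14.4]
A,B ref (np.float64(-28.0), np.float64(41.5)) now (np.float64(-22.5), np.float64(35.5)) wheel + 6.909547738693467 7.537688442211055 tcp y -0.11299524989618265
```

```bash
python3 -m handwheel '-0.06 0.19 0.2 0 0 0 0;-0.06 0.19 0.2 0 0 0 0;-0.06 0.19 0.2 0 0 0 0'| grep -E 'pos|ft_'
python3 -m handwheel '-0.06 0.19 0 0 0 0 0;-0.06 0.19 0 0 0 0 0;-0.06 0.19 0 0 0 0 0'| grep -E 'pos|ft_'
python3 -m handwheel '-0.06 0.19 0 0 0 0 0;-0.06 0.19 0 0 0 0 0;-0.06 0.19 0 0 0 0 0'| grep -E 'pos|ft_'
python3 jaw.py
```

```text
position: [0.6374, -0.259, 0.1187]
ft_force: [3.7, -9.1, 9.5]
position: [0.6368, -0.2572, 0.1188]
ft_force: [2.5, -8.2, 9.8]
position: [0.6362, -0.2554, 0.1189]
ft_force: [2.5, -9.5, 10.1]
A,B ref (np.float64(-28.0), np.float64(41.5)) now (np.float64(-22.5), np.float64(35.5)) wheel + 6.909547738693467 7.537688442211055 tcp y -0.10652474219227731
```

```bash
python3 -m handwheel '-0.06 0.19 0 0 0 0 0;-0.06 0.19 0 0 0 0 0;-0.06 0.19 0 0 0 0 0'| grep -E 'pos|ft_'
python3 -m handwheel '-0.06 0.19 0 0 0 0 0;-0.06 0.19 0 0 0 0 0;-0.06 0.19 0 0 0 0 0'| grep -E 'pos|ft_'
python3 -m handwheel '0.3 -0.95 0 0 0 0 0;0.6 -1.9 0 0 0 0 0;0.6 -1.9 10 0 0 0 0;0.6 -1.9 10 0 0 0 0;0.6 -1.9 10 0 0 0 0'| grep -E 'pos|ft_'
python3 jaw.py
python3 - <<'E'
from jaw import *
# bar dark profile along arc r=34 in plane x=0 (mm angle)
for f in('s8','jw'):
    d=load(f);g=d['color'].mean(2).astype(np.float32)
    for r in(24,33):
        A=np.arange(-40,61,5);uv=np.array([proj(d,np.r_[C+(-.098+r/1e3*np.sin(np.radians(a)))*Y,.089+r/1e3*np.cos(np.radians(a))]) for a in A]).astype(np.float32)
        print(f,r,[(int(a),int(v)) for a,v in zip(A,cv2.remap(g,uv[:,0],uv[:,1],cv2.INTER_LINEAR)[:,0])])
E
```

```text
position: [0.6356, -0.2535, 0.1188]
ft_force: [2.7, -8.5, 9.0]
position: [0.6349, -0.2513, 0.1188]
ft_force: [1.8, -7.8, 10.8]
position: [0.6404, -0.2684, 0.2217]
ft_force: [0.3, 0.6, 0.6]
A,B ref (np.float64(-28.0), np.float64(41.5)) now (np.float64(-22.5), np.float64(35.5)) wheel + 6.909547738693467 7.537688442211055 tcp y -0.12052555629695678
s8 24 [(-40, 181), (-35, 184), (-30, 190), (-25, 170), (-20, 104), (-15, 84), (-10, 88), (-5, 76), (0, 62), (5, 63), (10, 67), (15, 96), (20, 94), (25, 86), (30, 85), (35, 82), (40, 115), (45, 160), (50, 187), (55, 181), (60, 181)]
s8 33 [(-40, 184), (-35, 185), (-30, 186), (-25, 185), (-20, 178), (-15, 128), (-10, 133), (-5, 134), (0, 83), (5, 76), (10, 84), (15, 132), (20, 103), (25, 83), (30, 162), (35, 184), (40, 179), (45, 179), (50, 181), (55, 180), (60, 179)]
jw 24 [(-40, 133), (-35, 138), (-30, 101), (-25, 51), (-20, 60), (-15, 69), (-10, 72), (-5, 79), (0, 89), (5, 97), (10, 105), (15, 95), (20, 89), (25, 83), (30, 85), (35, 88), (40, 101), (45, 106), (50, 110), (55, 110), (60, 110)]
jw 33 [(-40, 133), (-35, 135), (-30, 141), (-25, 60), (-20, 75), (-15, 77), (-10, 116), (-5, 119), (0, 116), (5, 115), (10, 113), (15, 116), (20, 177), (25, 155), (30, 132), (35, 131), (40, 131), (45, 118), (50, 103), (55, 159), (60, 140)]
```

Run:
```python
from jaw import *
def onx(d,u,v):
    o,r=ray(d,u,v);s=-((o[:2]-C)@X)/(r[:2]@X);p=o+s*r;return np.array([(p[:2]-C)@Y*1e3,p[2]*1e3])
d=load('jw')
for n,(x,y) in{'tip+':(282,285),'tip-':(88,336),'up':(150,243)}.items():
    q=onx(d,190+x*.1875-.4,205+y*.1874-.4);print(n,q.round(1),'phi from hub',np.degrees(np.arctan2(q[0]+97,q[1]-89)).round(1))
for f in('s8','jw'):
    d=load(f);g=d['color'].mean(2).astype(np.float32)
    for r in(30,36,42):
        A=np.arange(50,136,5);uv=np.array([proj(d,np.r_[C+(-.097+r/1e3*np.sin(np.radians(a)))*Y,.089+r/1e3*np.cos(np.radians(a))]) for a in A]).astype(np.float32)
        print(f,r,[(int(a),int(v)) for a,v in zip(A,cv2.remap(g,uv[:,0],uv[:,1],cv2.INTER_LINEAR)[:,0])])
        A=np.arange(-135,-60,5);uv=np.array([proj(d,np.r_[C+(-.097+r/1e3*np.sin(np.radians(a)))*Y,.089+r/1e3*np.cos(np.radians(a))]) for a in A]).astype(np.float32)
        print(f,r,[(int(a),int(v)) for a,v in zip(A,cv2.remap(g,uv[:,0],uv[:,1],cv2.INTER_LINEAR)[:,0])])
```

```text
tip+ [-52.7  95.5] phi from hub 81.6
tip- [-131.9   82.2] phi from hub -101.1
up [-101.4  125.6] phi from hub -6.8
s8 30 [(50, 181), (55, 179), (60, 177), (65, 180), (70, 169), (75, 163), (80, 149), (85, 110), (90, 101), (95, 78), (100, 61), (105, 93), (110, 93), (115, 90), (120, 88), (125, 85), (130, 113), (135, 190)]
s8 30 [(-135, 159), (-130, 114), (-125, 121), (-120, 141), (-115, 131), (-110, 180), (-105, 192), (-100, 163), (-95, 78), (-90, 70), (-85, 93), (-80, 95), (-75, 189), (-70, 186), (-65, 182)]
s8 36 [(50, 179), (55, 182), (60, 180), (65, 179), (70, 174), (75, 145), (80, 163), (85, 122), (90, 88), (95, 67), (100, 70), (105, 95), (110, 91), (115, 88), (120, 90), (125, 125), (130, 189), (135, 179)]
s8 36 [(-135, 182), (-130, 185), (-125, 188), (-120, 188), (-115, 186), (-110, 183), (-105, 184), (-100, 192), (-95, 125), (-90, 69), (-85, 79), (-80, 144), (-75, 191), (-70, 184), (-65, 169)]
s8 42 [(50, 180), (55, 178), (60, 181), (65, 181), (70, 182), (75, 134), (80, 161), (85, 162), (90, 167), (95, 105), (100, 89), (105, 92), (110, 90), (115, 78), (120, 99), (125, 131), (130,
[... 703 characters left out ...]
50), (95, 165), (100, 174), (105, 82), (110, 89), (115, 92), (120, 88), (125, 83), (130, 114), (135, 162)]
jw 36 [(-135, 111), (-130, 112), (-125, 117), (-120, 82), (-115, 61), (-110, 58), (-105, 114), (-100, 137), (-95, 134), (-90, 133), (-85, 133), (-80, 132), (-75, 134), (-70, 132), (-65, 122)]
jw 42 [(50, 104), (55, 119), (60, 172), (65, 169), (70, 181), (75, 140), (80, 80), (85, 110), (90, 152), (95, 150), (100, 137), (105, 86), (110, 91), (115, 90), (120, 88), (125, 91), (130, 173), (135, 186)]
jw 42 [(-135, 111), (-130, 111), (-125, 111), (-120, 113), (-115, 112), (-110, 133), (-105, 133), (-100, 133), (-95, 135), (-90, 124), (-85, 105), (-80, 102), (-75, 104), (-70, 106), (-65, 104)]
```

The bars now read about -20° (wheel ≈9.07), so the fingertip probably slid over the bar's end. I repeat with deeper engagement, rising with the bar to avoid friction.

```bash
cat > bar.py <<'E'
from jaw import *
def bar(d):
    g=d['color'].mean(2).astype(np.float32);o=[]
    for lo in(50,-135):
        A=np.arange(lo,lo+52 if lo>0 else lo+66,1.);s=0
        for r in range(28,37,2):
            uv=np.array([proj(d,np.r_[C+(-.097+r/1e3*np.sin(np.radians(a)))*Y,.089+r/1e3*np.cos(np.radians(a))]) for a in A]).astype(np.float32)
            s=s+cv2.remap(g,uv[:,0],uv[:,1],cv2.INTER_LINEAR)[:,0]
        s=cv2.GaussianBlur(s[:,None],(1,7),0)[:,0];o.append(float(A[np.argmin(s)]))
    return o
if __name__=='__main__':
    print('ref',bar(load('s8')),'now',bar(snap('scene','jw')),'tcp y',((status.observe()['position'][:2]-C)@Y).round(4))
E
python3 -m handwheel '0.55 -1.66 0 0 0 0 0;0.55 -1.66 -4 0 0 0 0;0.55 -1.66 -8 0 0 0 0;0.55 -1.66 -11.4 0 0 0 0;0.55 -1.66 -11.4 0 0 0 0;0.55 -1.66 -11.4 0 0 0 0'| grep -E 'pos|ft_'
python3 -m handwheel '-0.06 0.19 0 0 0 0 0;-0.19 0.57 0 0 0 0 0;-0.19 0.57 0 0 0 0 0'| grep -E 'pos|ft_'
python3 -m handwheel '-0.06 0.19 0.05 0 0 0 0;-0.06 0.19 0.05 0 0 0 0;-0.06 0.19 0.1 0 0 0 0'| grep -E 'pos|ft_'
python3 -m handwheel '-0.06 0.19 0.05 0 0 0 0;-0.06 0.19 0.05 0 0 0 0;-0.06 0.19 0.1 0 0 0 0'| grep -E 'pos|ft_'
python3 bar.py
```

```text
position: [0.6446, -0.2842, 0.101]
ft_force: [0.1, 0.3, 1.2]
position: [0.6439, -0.279, 0.1049]
ft_force: [-0.1, 1.3, 0.7]
position: [0.6427, -0.2775, 0.1039]
ft_force: [0.8, 0.0, -0.3]
position: [0.6421, -0.276, 0.1043]
ft_force: [0.5, -2.1, -2.4]
ref [100.0, -91.0] now [72.0, -115.0] tcp y -0.128
```

```bash
python3 -m handwheel '-0.06 0.19 0.05 0 0 0 0;-0.06 0.19 0.05 0 0 0 0;-0.06 0.19 0.08 0 0 0 0'| grep -E 'pos|ft_'
python3 -m handwheel '-0.06 0.19 0.05 0 0 0 0;-0.06 0.19 0.05 0 0 0 0;-0.06 0.19 0.08 0 0 0 0'| grep -E 'pos|ft_'
python3 -m handwheel '-0.06 0.19 0.05 0 0 0 0;-0.06 0.19 0.05 0 0 0 0;-0.06 0.19 0.08 0 0 0 0'| grep -E 'pos|ft_'
python3 -m handwheel '-0.06 0.19 0.05 0 0 0 0;-0.06 0.19 0.05 0 0 0 0;-0.06 0.19 0.08 0 0 0 0'| grep -E 'pos|ft_'
python3 bar.py
```

```text
position: [0.6416, -0.2745, 0.1051]
ft_force: [1.6, -5.7, -2.4]
position: [0.641, -0.2727, 0.1059]
ft_force: [2.4, -6.5, -2.9]
position: [0.6404, -0.2709, 0.1066]
ft_force: [2.0, -5.6, -3.2]
position: [0.6397, -0.2691, 0.1072]
ft_force: [2.9, -6.8, -4.6]
ref [100.0, -91.0] now [85.0, -103.0] tcp y -0.1206
```

```bash
python3 -m handwheel '-0.06 0.19 0.02 0 0 0 0;-0.06 0.19 0.04 0 0 0 0;-0.06 0.19 0.04 0 0 0 0'| grep -E 'pos|ft_'
python3 -m handwheel '-0.06 0.19 0.02 0 0 0 0;-0.06 0.19 0.04 0 0 0 0;-0.06 0.19 0.04 0 0 0 0'| grep -E 'pos|ft_'
python3 -m handwheel '-0.06 0.19 0.02 0 0 0 0;-0.06 0.19 0.02 0 0 0 0;-0.06 0.19 0.02 0 0 0 0'| grep -E 'pos|ft_'
python3 -m handwheel '-0.06 0.19 0 0 0 0 0;-0.06 0.19 0 0 0 0 0;-0.06 0.19 0 0 0 0 0'| grep -E 'pos|ft_'
python3 bar.py
python3 -m handwheel '0.3 -0.95 0 0 0 0 0;0.6 -1.9 0 0 0 0 0;0.6 -1.9 0 0 0 0 0'| grep -E 'pos|ft_'
python3 bar.py
```

```text
position: [0.6392, -0.2674, 0.1076]
ft_force: [2.7, -7.0, -4.2]
position: [0.6386, -0.2656, 0.108]
ft_force: [2.8, -8.3, -4.7]
position: [0.638, -0.2639, 0.1082]
ft_force: [2.5, -7.9, -3.8]
position: [0.6375, -0.2623, 0.1084]
ft_force: [3.0, -9.9, -4.2]
ref [100.0, -91.0] now [97.0, -88.0] tcp y -0.1135
position: [0.6435, -0.281, 0.1084]
ft_force: [-0.1, -0.3, -0.3]
ref [100.0, -91.0] now [72.0, -115.0] tcp y -0.1323
```

The wheel relaxes to the same angle (≈9.07) after being drawn tight at about 10 N, as expected from elastic squeeze against thread friction, and it is past first contact (8.8). Next I clear up and move over the near post.

```bash
python3 -m handwheel '0.2 -0.6 4 0 0 0 0;0.2 -0.6 8 0 0 0 0;0.2 -0.6 11 0 0 0 0;0.2 -0.6 11 0 0 0 0;0.2 -0.6 11 0 0 0 0'| grep -E 'pos|ft_'
python3 -m handwheel '-16.6 9.1 0 0 0 0 0.35;-16.6 9.1 0 0 0 0 0.35;-16.6 9.1 0 0 0 0 0.35;-16.6 9.1 0 0 0 0 0.35;-16.6 9.1 0 0 0 0 0.35;-16.6 9.1 0 0 0 0 0.35;-16.6 9.1 0 0 0 0 0.35'| grep -E 'pos|ft_|wid'
python3 - <<'E'
from h import *
s=status.observe();print(s['q'].round(1),s['position'],s['grip_width'])
d=snap('scene','p1')
from bar import *
print(bar(d),jaw(d))
# path waypoints for arc, cm relative to start
for a in range(0,61,10):
    t=np.radians(198.5-a);print(a,((C+.13*np.array([np.cos(t),np.sin(t)])-s['position'][:2])*100).round(2))
E
```

```text
position: [0.6457, -0.2851, 0.2206]
ft_force: [0.4, -0.9, -0.9]
position: [0.4784, -0.1936, 0.218]
ft_force: [0.9, -0.4, 0.2]
grip_width: 0.0295
[-35.2  19.   80.9   0.   80.1  36.3] [ 0.47838056 -0.19357272  0.21798983] 0.02953710530850247
[72.0, -115.0] (np.float64(-22.5), np.float64(35.5))
0 [ 0.03 -0.22]
10 [-0.5   1.99]
20 [-0.63  4.25]
30 [-0.38  6.5 ]
40 [0.27 8.67]
50 [ 1.28 10.7 ]
60 [ 2.63 12.52]
```

```bash
python3 -m handwheel '0 -0.2 -5 0 0 0 0.35;0 -0.2 -9 0 0 0 0.35;0 -0.2 -13 0 0 0 0.35;0 -0.2 -15.8 0 0 0 0.35;0 -0.2 -15.8 0 0 0 0.35;0 -0.2 -15.8 0 0 0 0.35'| grep -E 'pos|ft_'
python3 -m handwheel '0 0 0 0 0 0 0.23;0 0 0 0 0 0 0.23;0 0 0 0 0 0 0.23;0 0 0 0 0 0 0.23' 20| grep -E 'pos|ft_|wid|gripper'
```

```text
position: [0.4794, -0.1965, 0.0594]
ft_force: [0.3, -0.2, 1.0]
position: [0.4799, -0.1968, 0.0619]
ft_force: [0.4, -0.4, 0.2]
grip_width: 0.0196
gripper_force: 0.0
```

```bash
python3 -m handwheel '-0.3 1.1 0 0 0 -5 0.23;-0.53 2.2 0 0 0 -10 0.23;-0.62 3.34 0 0 0 -15 0.23;-0.66 4.47 0 0 0 -20 0.23;-0.57 5.6 0 0 0 -25 0.23;-0.41 6.72 0 0 0 -30 0.23;-0.41 6.72 0 0 0 -30 0.23'| grep -E 'pos|rot|ft_|wid|gripper'
python3 -m handwheel '0.28 1.09 0 0 0 -5 0.23;0.65 2.17 0 0 0 -10 0.23;1.11 3.2 0 0 0 -15 0.23;1.66 4.2 0 0 0 -20 0.23;2.29 5.13 0 0 0 -25 0.23;3.01 6.02 0 0 0 -30 0.23;3.01 6.02 0 0 0 -30 0.23;3.01 6.02 0 0 0 -30 0.23'| grep -E 'pos|rot|ft_|wid|gripper'
python3 -m handwheel '0 0 0 0 0 0 0.23;0 0 0 0 0 0 0.23;0 0 0 0 0 0 0.23;0 0 0 0 0 0 0.23'| grep -E 'pos|ft_'
```

```text
position: [0.4754, -0.1275, 0.0613]
tool_rot: [[0.979, -0.202, 0.001], [-0.202, -0.979, 0.001], [0.001, -0.001, -1.0]]
ft_force: [0.0, 0.4, 0.3]
grip_width: 0.0197
gripper_force: 0.0
position: [0.5055, -0.0692, 0.0609]
tool_rot: [[0.752, -0.659, 0.001], [-0.659, -0.752, -0.0], [0.001, -0.0, -1.0]]
ft_force: [-0.4, 0.3, 0.5]
grip_width: 0.0197
gripper_force: 0.0
position: [0.5051, -0.0694, 0.0606]
ft_force: [0.9, 0.1, -0.3]
```

```bash
python3 -m handwheel '0 0 0 0 0 0 0.35;0 0 0 0 0 0 0.35;0 0 0 0 0 0 0.35'| grep -E 'ft_'
python3 -m handwheel '0 0 3 0 0 0 0.35;0 0 6 0 0 0 0.35;0 0 10 0 0 0 0.35;0 0 14 0 0 0 0.35;0 0 16 0 0 0 0.35;0 0 16 0 0 0 0.35'| grep -E 'pos|ft_'
python3 -m handwheel '-14 0 0 0 0 0 0.35;-14 0 0 0 0 0 0.35;-14 0 0 0 0 0 0.35;-14 0 0 0 0 0 0.35;-14 0 0 0 0 0 0.35;-14 0 0 0 0 0 0.35'| grep -E 'pos|ft_'
python3 - <<'E'
from h import *
s=snap('scene','f1');t=snap('top','tf')
a=cv2.resize(s['color'][190:330,190:370,::-1],(800,622))[:600]
b=cv2.resize(t['color'][170:295,300:440,::-1],(560,500))
i=np.zeros((600,800,3),np.uint8); i[:]=0
i[:311,:400]=cv2.resize(s['color'][190:330,190:370,::-1],(400,311)); i[:357,400:]=cv2.resize(t['color'][170:295,300:440,::-1],(400,357)); i[357:]=cv2.resize(s['color'][200:340,330:600,::-1],(469,243)).repeat(1,1)[:, :469] if 0 else 0
i[357:,:469]=cv2.resize(s['color'][200:340,330:600,::-1],(469,243))
cv2.imwrite('pics/fin.png',i)
E
```

```text
ft_force: [-1.2, 1.0, 0.0]
position: [0.5068, -0.0695, 0.2253]
ft_force: [0.6, -0.3, -0.2]
position: [0.3651, -0.0691, 0.2204]
ft_force: [-0.0, -0.5, 0.4]
```

View pics/fin.png

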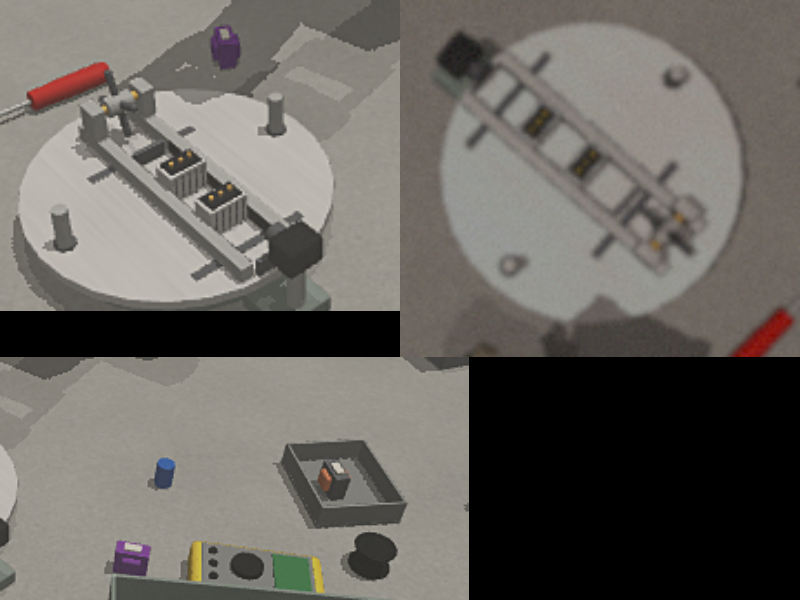

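The final view shows both modules gripped upright in the row, with the clamp's +y end at the camera (scene crop (295,250), top crop (462,55)). The transformer is in the tray at (335,480). Last, a quick numeric check of the table angle and the wheel.

Run:
```python
from h import *
d=load('f1')
a=onz(d,313.4,233.5,.09)[:2];b=onz(d,217.6,283.5,.09)[:2];v=b-a;print(a,b,'clamp x angle (want -41.5)',np.degrees(np.arctan2(v[1],v[0])),np.hypot(*v))
```

```text
[ 0.50779567 -0.06571472] [ 0.69708333 -0.23734099] clamp x angle (want -41.5) -42.198454321571184 0.25551007041046164
```

```bash
python3 -c "
from h import *
print(status.observe()['time_s']); print(env.close_job())"
```

```text
42.5667
the job is handed in; nothing more can be done
None
```

I handed the job in at 42.6 s: transformer in the tray, both modules upright and clamped, table one click clockwise. The grip strength is inferred, not tested: I drew the turnbuckle to about 10 N, and it eased back to about 9.07 rad, past first contact at 8.8.

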